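# Load the strip tray and hold the index pin out

### The arm

A 6-joint arm with a two-finger parallel gripper is mounted at the origin on the work surface. World frame = base frame: x ahead of the robot, y to its left, z up, the work surface at z = 0. Lengths are in mm, angles in rad, forces in N, time in s.
With the tool pointing down it reaches from about 400 to 925 mm from the base axis. Payload 12.5 kg.
Tool frame: the origin (TCP) lies midway between the tips of the shut fingers; the grasp point (between the pads) lies 19 mm behind it; z points along the fingers, y is the direction in which the jaws open and shut (so a half turn about z gives the same grasp; the last joint's range is limited). The gripper opens to 95 mm and grips with 3 to 60 N. Pads are 20 mm wide; open, the fingers measure 119 mm over their backs; the gripper's body (75 mm by 180 mm) begins 59 mm behind the grasp point.
Start: joints at [-1.271, 0.491, 1.559, -0, 1.092, -0.106], TCP at [246.746, -574.254, 177.761] pointing down, gripper open.
Joint ranges: [-3.1, 3.1], [-0.84, 2.19], [0.05, 2.79], [-1.13, 4.28], [0.06, 2.93], [-2.69, 2.69]. Speed limits (rad/s): [2.22, 2.22, 2.79, 3.14, 3.14, 3.14].

### API

Orientations are given as a rotation vector (axis times angle).
In Python, from cell import observe, camera, camera_params, finish_job gives the robot as it stands.
- The arm moves only by the shell command python3 -m pendant 'ROWS' [FORCE]. ROWS is JSON, a list of rows, each an object of numbers: "x", "y", "z": the shift along the tool's x, y, z in mm; "wx", "wy", "wz": the turn, a rotation vector about the tool's x, y, z in degrees; "gripper": the closure, from -1 (fully open) to 1 (shut), so that 0 is half open. A call has 1 to 20 rows; each row is the pose to reach, as a shift and turn from the pose commanded when the call began, along the tool's axes at that moment; what a row does not reach only later rows make up. A row lasts 1/8 s, in which the tool goes at most 62.5 mm and 10.7 degrees, less where a joint would pass 70% of its speed; a pose out of reach is approached as far as the arm can. A call with a gripper value outside its range is refused whole. The fingers move at their own pace and stop on an object; FORCE is the grip in N (left out, the last holds). Time passes only in rows, so rows that repeat a pose let the fingers close. It gives the time, the measured TCP pose, the force and the opening at its end, in the units of the state.
- observe(): the state, without advancing time (a new reading comes with each control period).
- camera(name): name is "scene" or "top"; returns (picture, depth): 420x560x3 uint8, red, green, blue; 420x560 float32, mm along the optical axis (not along the pixel's ray), 0 where there is no reading.
- camera_params(name): a dict with "vertical_fov" (degrees; the focal length in pixels is half the picture's height over the tangent of half this angle, whatever the lens; pixels are square), "cx", "cy" (the principal point, pixels), "D" ([k1, k2, p1, p2, k3] as OpenCV has them; the pictures are not rectified), "xyz" and "attitude" of the camera in the world. Camera axes: x right, y down, z forward; pixel columns grow to the right and rows downward; lengths in mm; the calibration is good to about 2 mm. A picture is of the moment at which its call begins. camera_params takes no time and is no camera call.
- finish_job(): hands the job in, once; it reports no verdict.
The state is a dict: "t": time; "qpos": joint angles; "joint_vel": joint speeds; "joint_efforts": joint torques, N m; "ee_pos": TCP position; "eef_rot": TCP orientation; "wrist_force": force on the tool from outside, world axes, zero at the start; "moment": the same for the moment, N m; "grip_width": finger opening in mm.
Only numpy, scipy, OpenCV 4.12 (cv2) and the standard library are available. Lean on these libraries where they do the work, as an engineer would, in place of code of your own. Each camera call takes 0.05 s, during which the arm holds its last target.

### The job

Slide the loose aluminium tray fully home into the empty docking station, right up against the stop. Then let go of the tray, take hold of the black knob of that same station's index pin, pull the pin up as far as it goes and finish while still holding it there, clear of its hole, so that the station's drive can draw it in. Leave the other station's pin and everything else on the deck alone.

Things in the scene. Friction and masses are not known exactly. Their poses are not given: they have to be found in the camera images.
- tray: loose flat aluminium tray, 100 mm (x) by 64 mm (y) by 8 mm thick, 0.12 to 0.25 kg, with an upright grey grip in its middle: 24 mm (x) by 16 mm (y), 8 to 64 mm above the underside; small round wells beside the grip. Origin: centre of its underside, z up. The same both ways round: either end may go in first. Fully home, its origin meets the station's origin.
- station_a: the EMPTY one of two white docking stations fixed to the deck (left or right). Origin: on the deck, centre of its slot; +x is the way a tray slides in, z up. Slot 100 mm long (x -50 to +50), 67 mm wide between side rails, open at -x, rigid stop 16 mm high at x +50; its floor is the deck. The index pin stands beyond the stop, at x +75, y 0.
- mouth_a (a point): centre of the empty slot's open end, on the deck, 50 mm to -x of the station's origin. Flared guides 16 mm high reach 17 mm further out. Along both sides lips overhang the slot by 6 mm, underside 10.5 mm and top 16 mm above the deck, so a tray goes in only by sliding flat on the deck from this end.
- station_b: the LOADED station, same shape as the empty one, with a tray of the same kind already fixed in it: not to be used. Its grip stands 64 mm and its black knob 80 mm above the deck.
- knob_a: black round knob on the empty station's upright sprung index pin, 26 mm in diameter, 26 mm high, axis upright. Origin: its centre, 67 mm above the deck while the pin is seated. Under it an open aluminium bracket, 44 mm wide (y) and 22 mm (x), 46 mm high with its bush; the pin's nose sits in a hole in a steel block 16 mm high.
- pin_a (a joint): travel of the empty station's index pin, straight up: 0 = seated in its hole, 0.014 m = pulled fully back against a rigid limit. The nose leaves the hole at 0.009. A spring pulls it back down: 4 N at 0, 7.5 N at 0.014; it does not stay up by itself.
- pin_b (a joint): travel of the loaded station's index pin, 0 = seated; to be left alone.
- plate: bystander: clear microplate lying flat, 86 by 127 by 15 mm, origin at its underside's centre.
- vial: bystander: small amber vial, 22 mm in diameter, 42 mm tall, standing between the two stations, origin at its underside's centre.
- jar: bystander: white jar, 60 mm in diameter, 75 mm tall, origin at its underside's centre.
- driver: bystander: screwdriver about 150 mm long lying on the deck.
- tip_box: bystander: grey pipette-tip box 85 by 125 mm, 66 mm tall, origin at its underside's centre.
Mind the look-alikes: they are no part of the job. Leave any blue or purple look-alike of the tray alone.

How it is judged:
By the outcome, as a careful person would: the job done as asked, in the order asked, and still so for the second after the job is handed in, while the arm keeps its last pose, push and grip.
It also fails if it takes over 51 s, if anything falls off the work surface, if the arm or the gripper's body presses on something with over 40 N, if the wrist force passes 120 N, or if a joint passes its speed limit or range.

## Working session

There is one attempt and no reset: what is moved stays moved. The work goes in short steps, Python scripts to look and compute and a shell command to move; the robot and the scene stay as the last step left them, time stands still between calls to the robot, and variables do not carry over. Pictures are saved under pics/ and viewed, and the job is handed in when it is done.

```bash
ls; mkdir -p pics; python3 - <<'E'
from cell import *
import cv2
print(observe())
for n in("scene","top"):
    p,d=camera(n); cv2.imwrite(f"pics/{n}0.png",p[:,:,::-1]); print(n,camera_params(n))
    import numpy as np; np.save(f"pics/{n}0.npy",d)
E
```

```text
pics
{'t': 0.0, 'qpos': array([-1.27060405e+00,  4.91557418e-01,  1.55945640e+00, -2.52521751e-05,
        1.09170287e+00, -1.05608595e-01]), 'joint_vel': array([ 2.86148679e-04,  5.91828136e-04,  4.11809606e-04,  1.05273252e-03,
       -3.89967637e-04,  8.44170310e-05]), 'joint_efforts': array([-7.26807934e-05, -6.12655377e+01, -2.58184183e+01,  6.92925928e-02,
        4.82358690e-02, -1.22889710e-04]), 'ee_pos': array([ 246.64492914, -573.95862352,  177.16071087]), 'eef_rot': array([-3.07604940e+00, -6.32858759e-01,  2.06461361e-04]), 'wrist_force': array([ 0.36590386,  0.30969147, -0.56722325]), 'moment': array([-0.02241461, -0.01005767, -0.00036023]), 'grip_width': 95.16918070144138}
scene {'vertical_fov': 49.18688376051173, 'cx': 276.6293020973159, 'cy': 208.2875612523121, 'D': array([-0.00225077,  0.        ,  0.        ,  0.        ,  0.        ]), 'xyz': array([1231.17618638, -335.92640823,  849.24648254]), 'attitude': array([-2.07679112, -1.21107185,  0.52733612])}
top {'vertical_fov': 45.812431592902584, 'cx': 275.0397866429247, 'cy': 212.30719502862502, 'D': array([-0.011369,  0.      ,  0.      ,  0.      ,  0.      ]), 'xyz': array([ 372.55273621,   49.14263807, 1414.76218052]), 'attitude': array([-2.19475459,  2.13402811, -0.12545765])}
```

View pics/scene0.png

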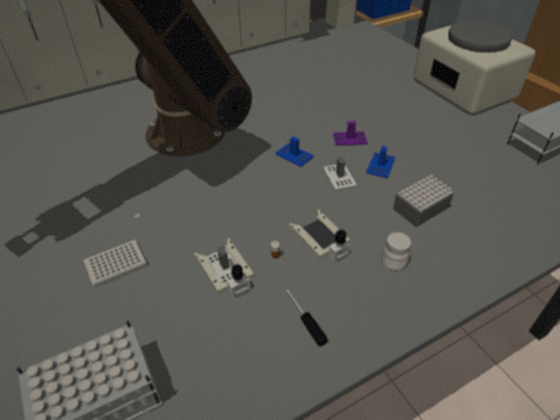

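View pics/top0.png

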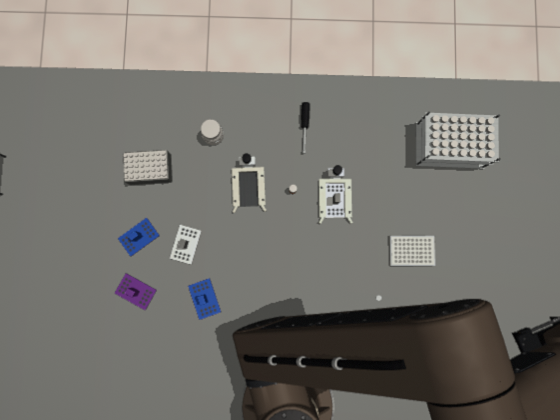

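The scene view shows the empty station at about (320,233) with its knob at (340,237), and the loose tray at (340,175). In the top view they are at (249,187) and (186,244). Next I'll enlarge these areas.

```bash
python3 - <<'E'
import cv2
t=cv2.imread("pics/top0.png"); s=cv2.imread("pics/scene0.png")
cv2.imwrite("pics/t_crop.png",cv2.resize(t[140:275,150:300],None,fx=5.3,fy=4.4*5.3/5.3 if 0 else 4.4,interpolation=cv2.INTER_CUBIC)) if 0 else None
cv2.imwrite("pics/t_a.png",cv2.resize(t[145:225,220:280],None,fx=7,fy=7,interpolation=cv2.INTER_CUBIC))
cv2.imwrite("pics/t_b.png",cv2.resize(t[215:275,155:215],None,fx=9,fy=9,interpolation=cv2.INTER_CUBIC))
cv2.imwrite("pics/s_a.png",cv2.resize(s[150:270,280:380],None,fx=5,fy=5,interpolation=cv2.INTER_CUBIC))
E
```

```text
(no output)
```

View pics/t_a.png

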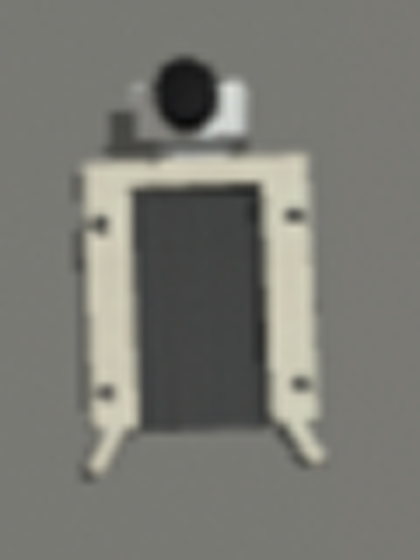

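View pics/t_b.png

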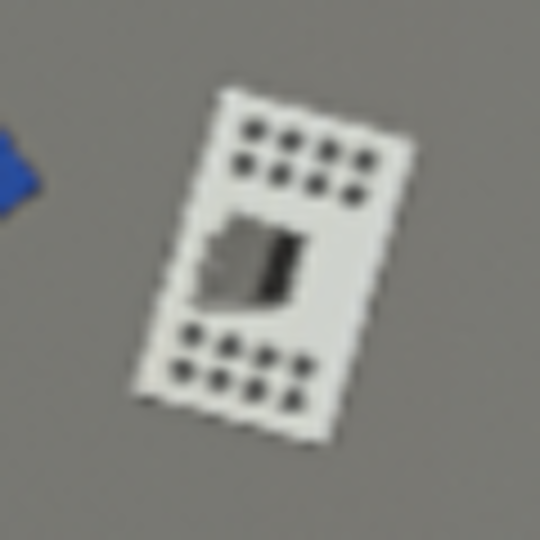

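View pics/s_a.png

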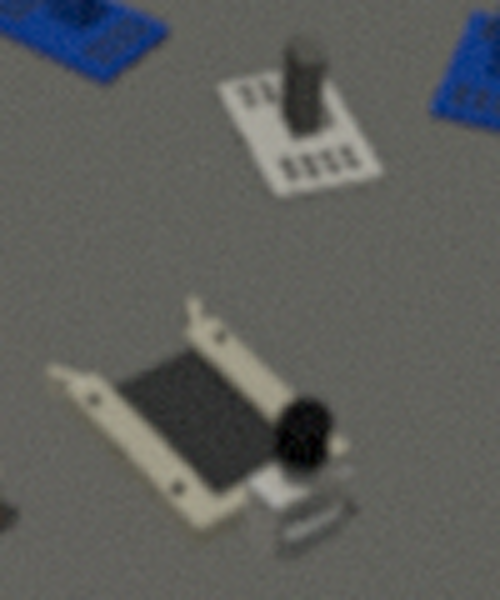

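The crops show these points:
- **Slot, crop a:** the lip edges run (134,185)–(139,425) and (262,183)–(270,420). The screws are at (99,224), (294,215), (106,392) and (301,383), and the knob is at (186,95).
- **Tray, crop b:** the corners are (225,88), (415,143), (328,443) and (135,392).

```bash
cat > h.py <<'E'
import numpy as np, cv2
from cell import camera_params
def setup(n):
    p=camera_params(n); f=210/np.tan(np.radians(p["vertical_fov"]/2))
    return np.array([[f,0,p["cx"]],[0,f,p["cy"]],[0,0,1]]),p["D"],cv2.Rodrigues(p["attitude"])[0],p["xyz"]
def crop2px(pts,s,off): return (np.array(pts,float)+.5)/s-.5+np.array(off)
def onplane(n,px,z):
    K,D,R,c=setup(n)
    q=cv2.undistortPoints(np.array(px,float).reshape(-1,1,2),K,D)[:,0]
    r=np.c_[q,np.ones(len(q))]@R.T
    return c+r*((z-c[2])/r[:,2])[:,None]
def proj(n,P):
    K,D,R,c=setup(n)
    Rw=R.T
    return cv2.projectPoints(np.array(P,float).reshape(-1,1,3),cv2.Rodrigues(Rw)[0],-Rw@c,K,D)[0][:,0]
E
python3 - <<'E'
from h import *
np.set_printoptions(precision=1,suppress=True)
A=lambda p,z:onplane("top",crop2px(p,7,(220,145)),z)
B=lambda p,z:onplane("top",crop2px(p,9,(155,215)),z)
S=lambda p,z:onplane("scene",crop2px(p,5,(280,150)),z)
print("screws",A([(99,224),(294,215),(106,392),(301,383)],16))
print("lips",A([(134,185),(262,183),(139,425),(270,420)],16))
print("outer",A([(83,162),(306,155),(93,425),(318,418)],16))
print("knob",A([(186,95)],80), "scene",S([(306,432)],67))
print("scene screws",S([(221,337),(94,399),(179,488)],16))
t=B([(225,88),(415,143),(328,443),(135,392)],8);print("tray",t,t.mean(0))
print(np.linalg.norm(np.roll(t,-1,0)-t,axis=1), np.degrees([np.arctan2(*(t[0]-t[3])[1::-1]),np.arctan2(*(t[1]-t[2])[1::-1])]))
print("tray scene",S([(219,86),(283,195),(382,174)],8))
E
```

```text
screws [[630.5 168.1  16. ]
 [636.5  88.8  16. ]
 [561.5 162.7  16. ]
 [567.4  83.8  16. ]]
lips [[647.1 154.5  16. ]
 [649.4 102.2  16. ]
 [548.4 148.9  16. ]
 [552.   95.9  16. ]]
outer [[656.1 175.6  16. ]
 [661.6  84.6  16. ]
 [547.9 167.5  16. ]
 [553.3  76.5  16. ]]
knob [[670.8 130.6  80. ]] scene [[675.6 133.4  67. ]]
scene screws [[563.7 164.2  16. ]
 [568.7  85.4  16. ]
 [639.   90.5  16. ]]
tray [[490.1 317.4   8. ]
 [474.4 256.7   8. ]
 [379.7 279.7   8. ]
 [393.9 340.9   8. ]] [434.5 298.7   8. ]
[62.7 97.5 62.8 99.1] [-13.7 -13.7]
tray scene [[385.2 281.3   8. ]
 [482.2 259.3   8. ]
 [495.2 316.8   8. ]]
```

```bash
cat >> h.py <<'E'
def state():
    from cell import observe
    o=observe(); R=cv2.Rodrigues(o["eef_rot"])[0]
    return o,R,np.degrees(np.arctan2(R[1,0],R[0,0]))
def rows(targets,p0=None,h0=None):
    """targets: (x,y,z,heading) world -> rows in tool axes (tool pointing down)"""
    o,R,h=state(); p0=o["ee_pos"] if p0 is None else np.array(p0); h=h if h0 is None else h0
    c,s=np.cos(np.radians(h)),np.sin(np.radians(h))
    print("from",np.round(p0,2),"heading",round(h,2),"tilt z",np.round(R[:,2],4),"t",round(o["t"],2),"F",np.round(o["wrist_force"],2),"w",round(o["grip_width"],2))
    for x,y,z,g in targets:
        dx,dy,dz=np.array([x,y,z])-p0
        print(dict(x=round(dx*c+dy*s,1),y=round(dx*s-dy*c,1),z=round(-dz,1),wz=round(-(g-h),1)))
E
python3 - <<'E'
from h import *
T=[]
a0,a1=np.radians(-66.75),np.arctan2(298.9,437.3)
for k in range(1,17):
    u=k/16; a=a0+u*(a1-a0); r=625.1+u*(529.7-625.1)
    T.append((r*np.cos(a),r*np.sin(a),177.8+(160-177.8)*u,23.2+143.1*u))
rows(T,(246.746,-574.254,177.761),23.25)
E
```

```text
from [ 246.75 -574.25  177.76] heading 23.25 tilt z [-3.e-04  9.e-04 -1.e+00] t 0.1 F [ 0.29 -0.59 -0.59] w 95.15
{'x': np.float64(68.1), 'y': np.float64(-9.6), 'z': np.float64(1.1), 'wz': -8.9}
{'x': np.float64(134.1), 'y': np.float64(-26.7), 'z': np.float64(2.2), 'wz': -17.8}
{'x': np.float64(197.2), 'y': np.float64(-50.7), 'z': np.float64(3.3), 'wz': -26.8}
{'x': np.float64(256.7), 'y': np.float64(-81.3), 'z': np.float64(4.4), 'wz': -35.7}
{'x': np.float64(311.9), 'y': np.float64(-118.0), 'z': np.float64(5.5), 'wz': -44.7}
{'x': np.float64(362.1), 'y': np.float64(-160.1), 'z': np.float64(6.6), 'wz': -53.6}
{'x': np.float64(406.9), 'y': np.float64(-207.0), 'z': np.float64(7.7), 'wz': -62.6}
{'x': np.float64(445.8), 'y': np.float64(-258.2), 'z': np.float64(8.9), 'wz': -71.5}
{'x': np.float64(478.5), 'y': np.float64(-312.7), 'z': np.float64(10.0), 'wz': -80.4}
{'x': np.float64(504.7), 'y': np.float64(-370.0), 'z': np.float64(11.1), 'wz': -89.4}
{'x': np.float64(524.1), 'y': np.float64(-429.2), 'z': np.float64(12.2), 'wz': -98.3}
{'x': np.float64(536.7), 'y': np.float64(-489.5), 'z': np.float64(13.3), 'wz': -107.3}
{'x': np.float64(542.4), 'y': np.float64(-550.2), 'z': np.float64(14.4), 'wz': -116.2}
{'x': np.float64(541.4), 'y': np.float64(-610.5), 'z': np.float64(15.5), 'wz': -125.2}
{'x': np.float64(533.8), 'y': np.float64(-669.7), 'z': np.float64(16.6), 'wz': -134.1}
{'x': np.float64(519.8), 'y': np.float64(-727.0), 'z': np.float64(17.8), 'wz': -143.0}
```

```bash
python3 -m pendant '[{"x":62,"y":-9,"z":0,"wz":-8},{"x":124,"y":-24,"z":0,"wz":-16},{"x":184,"y":-46,"z":0,"wz":-25},{"x":240,"y":-73,"z":0,"wz":-34},{"x":295,"y":-107,"z":0,"wz":-43},{"x":345,"y":-146,"z":0,"wz":-52},{"x":390,"y":-190,"z":0,"wz":-61},{"x":430,"y":-238,"z":0,"wz":-70},{"x":465,"y":-290,"z":4,"wz":-78},{"x":494,"y":-345,"z":8,"wz":-87},{"x":517,"y":-403,"z":10,"wz":-95},{"x":532,"y":-463,"z":12,"wz":-104},{"x":540,"y":-525,"z":14,"wz":-113},{"x":542,"y":-586,"z":15,"wz":-122},{"x":537,"y":-645,"z":16,"wz":-131},{"x":528,"y":-695,"z":17,"wz":-138},{"x":520,"y":-727,"z":18,"wz":-143},{"x":520,"y":-727,"z":18,"wz":-143},{"x":520,"y":-727,"z":18,"wz":-143}]'
python3 - <<'E'
from h import *
from cell import camera
rows([(437.3,298.9,160,166.3)])
for n in("scene","top"):
    p,d=camera(n); cv2.imwrite(f"pics/{n}1.png",p[:,:,::-1]); np.save(f"pics/{n}1.npy",d)
    print(proj(n,[state()[0]["ee_pos"]]))
E
```

```text
from [ 246.7  -574.    177.25] heading 23.25 tilt z [-3.e-04  9.e-04 -1.e+00] t 0.1 F [ 0.29 -0.59 -0.59] w 95.15
{'x': np.float64(519.7), 'y': np.float64(-726.7), 'z': np.float64(17.2), 'wz': np.float64(-143.0)}
[[-33.1247335  195.25305909]]
[[525.0781745 327.1209943]]schema error: expected keys x, y, z, wx, wy, wz, gripper
```

View pics/scene1.png

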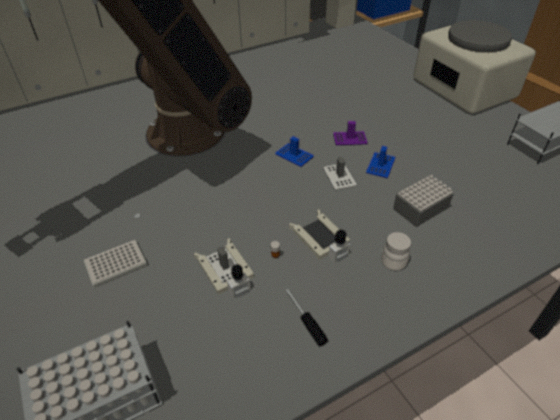

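View pics/top1.png

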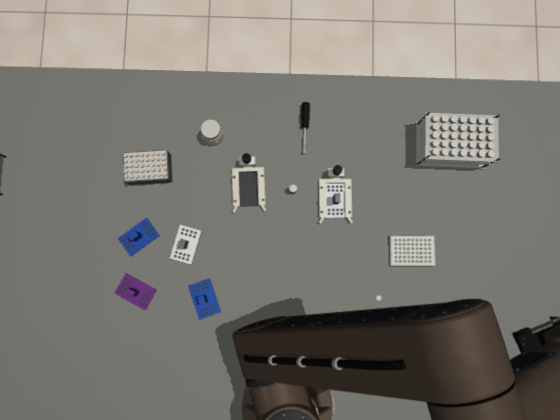

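The call was refused because every row needs all seven keys, so nothing moved and the pictures are unchanged. I'll send it again with full rows.

```bash
python3 -m pendant '[{"x":62,"y":-9,"z":0,"wx":0,"wy":0,"wz":-8,"gripper":-1},{"x":124,"y":-24,"z":0,"wx":0,"wy":0,"wz":-16,"gripper":-1},{"x":184,"y":-46,"z":0,"wx":0,"wy":0,"wz":-25,"gripper":-1},{"x":240,"y":-73,"z":0,"wx":0,"wy":0,"wz":-34,"gripper":-1},{"x":295,"y":-107,"z":0,"wx":0,"wy":0,"wz":-43,"gripper":-1},{"x":345,"y":-146,"z":0,"wx":0,"wy":0,"wz":-52,"gripper":-1},{"x":390,"y":-190,"z":0,"wx":0,"wy":0,"wz":-61,"gripper":-1},{"x":430,"y":-238,"z":0,"wx":0,"wy":0,"wz":-70,"gripper":-1},{"x":465,"y":-290,"z":4,"wx":0,"wy":0,"wz":-78,"gripper":-1},{"x":494,"y":-345,"z":8,"wx":0,"wy":0,"wz":-87,"gripper":-1},{"x":517,"y":-403,"z":10,"wx":0,"wy":0,"wz":-95,"gripper":-1},{"x":532,"y":-463,"z":12,"wx":0,"wy":0,"wz":-104,"gripper":-1},{"x":540,"y":-525,"z":14,"wx":0,"wy":0,"wz":-113,"gripper":-1},{"x":542,"y":-586,"z":15,"wx":0,"wy":0,"wz":-122,"gripper":-1},{"x":537,"y":-645,"z":16,"wx":0,"wy":0,"wz":-131,"gripper":-1},{"x":528,"y":-695,"z":17,"wx":0,"wy":0,"wz":-138,"gripper":-1},{"x":520,"y":-727,"z":18,"wx":0,"wy":0,"wz":-143,"gripper":-1},{"x":520,"y":-727,"z":18,"wx":0,"wy":0,"wz":-143,"gripper":-1},{"x":520,"y":-727,"z":18,"wx":0,"wy":0,"wz":-143,"gripper":-1}]'
python3 - <<'E'
from h import *
from cell import camera
rows([(437.3,298.9,160,166.3)])
for n in("scene","top"):
    p,d=camera(n); cv2.imwrite(f"pics/{n}2.png",p[:,:,::-1]); np.save(f"pics/{n}2.npy",d)
    print(proj(n,[state()[0]["ee_pos"]]))
    u=proj(n,[state()[0]["ee_pos"]])[0].astype(int)-[50,60]
    cv2.imwrite(f"pics/{n}2c.png",cv2.resize(p[max(u[1],0):u[1]+120,u[0]:u[0]+120,::-1],None,fx=5,fy=5,interpolation=cv2.INTER_CUBIC)); print(u)
E
```

```text
t: 2.58
ee_pos: [437.9, 298.7, 159.7]
eef_rot: [0.378, 3.119, -0.0]
wrist_force: [-1.1, -0.2, -0.2]
grip_width: 95.4
from [437.89 298.66 159.69] heading 166.19 tilt z [ 2.e-04 -2.e-04 -1.e+00] t 2.58 F [-1.11 -0.18 -0.19] w 95.38
{'x': np.float64(0.6), 'y': np.float64(0.1), 'z': np.float64(-0.3), 'wz': np.float64(-0.1)}
[[343.49251839 130.44808168]]
[293  70]
[[174.95030118 239.69335487]]
[124 179]
```

View pics/scene2c.png

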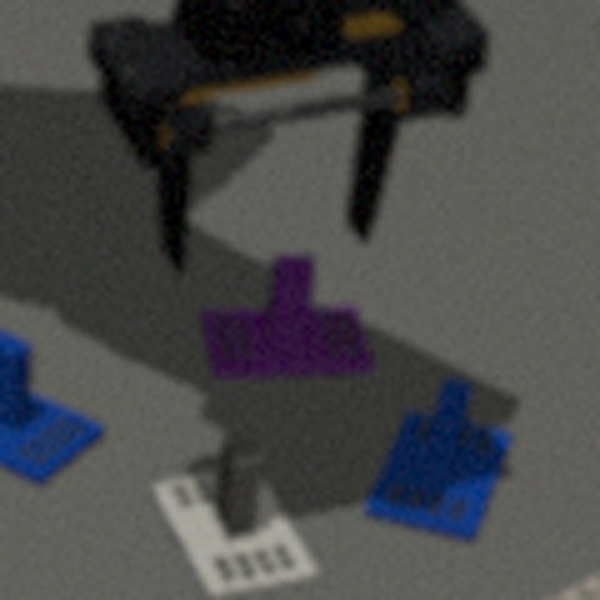

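View pics/top2.png

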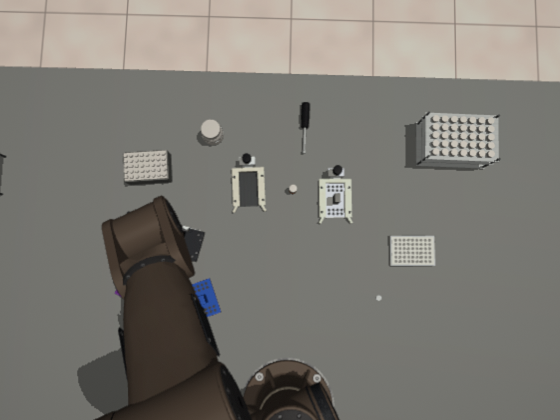

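The open fingers straddle the tray's grip in line, with their tips at about (329,124) and (365,118) in the scene view. I'll descend and close.

```bash
python3 -m pendant '[{"x":0,"y":0,"z":50,"wx":0,"wy":0,"wz":0,"gripper":-1},{"x":0,"y":0,"z":100,"wx":0,"wy":0,"wz":0,"gripper":-1},{"x":0,"y":0,"z":125,"wx":0,"wy":0,"wz":0,"gripper":-1},{"x":0,"y":0,"z":136,"wx":0,"wy":0,"wz":0,"gripper":-1},{"x":0,"y":0,"z":136,"wx":0,"wy":0,"wz":0,"gripper":-1}]'
python3 - <<'E'
from h import *
from cell import camera
p,d=camera("scene"); cv2.imwrite("pics/scene3c.png",cv2.resize(p[110:230,280:400,::-1],None,fx=5,fy=5,interpolation=cv2.INTER_CUBIC))
E
```

```text
t: 3.3
ee_pos: [437.9, 298.5, 23.6]
eef_rot: [-0.378, -3.118, 0.001]
wrist_force: [-0.8, -0.5, 0.2]
grip_width: 95.3
```

View pics/scene3c.png

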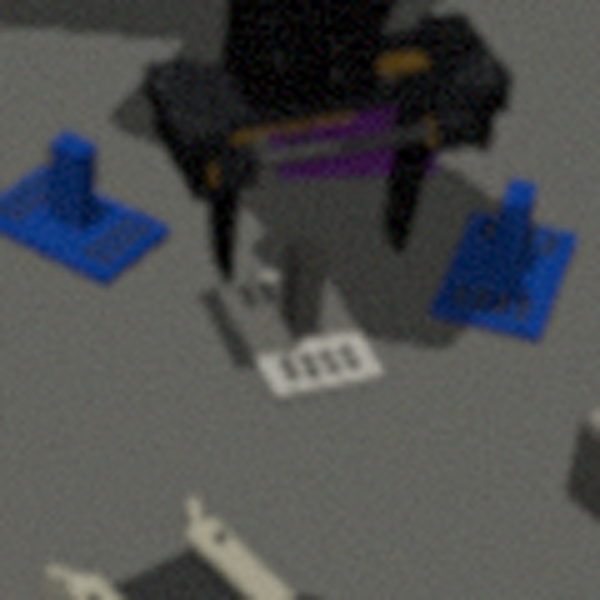

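The grip, at about (300,290) in this crop, stands between the fingers. Closing now.

```bash
python3 -m pendant '[{"x":0,"y":0,"z":0,"wx":0,"wy":0,"wz":0,"gripper":0},{"x":0,"y":0,"z":0,"wx":0,"wy":0,"wz":0,"gripper":0.4},{"x":0,"y":0,"z":0,"wx":0,"wy":0,"wz":0,"gripper":1},{"x":0,"y":0,"z":0,"wx":0,"wy":0,"wz":0,"gripper":1},{"x":0,"y":0,"z":0,"wx":0,"wy":0,"wz":0,"gripper":1},{"x":0,"y":0,"z":0,"wx":0,"wy":0,"wz":0,"gripper":1},{"x":0,"y":0,"z":0,"wx":0,"wy":0,"wz":0,"gripper":1},{"x":0,"y":0,"z":0,"wx":0,"wy":0,"wz":0,"gripper":1}]' 30
python3 - <<'E'
from h import *
from cell import camera
for n in ("top","scene"):
    p,d=camera(n); o=state()[0]; cv2.imwrite(f"pics/{n}4.png",p[:,:,::-1])
p=cv2.imread("pics/scene4.png");cv2.imwrite("pics/scene4c.png",cv2.resize(p[110:230,280:400],None,fx=5,fy=5,interpolation=cv2.INTER_CUBIC))
rows([(437.9,298.5,24,166.3)])
E
```

```text
t: 4.35
ee_pos: [437.5, 298.9, 23.7]
eef_rot: [-0.376, -3.119, 0.0]
wrist_force: [-0.1, 0.4, -0.1]
grip_width: 20.8
from [437.49 298.91  23.62] heading 166.25 tilt z [-1.e-04 -2.e-04 -1.e+00] t 4.45 F [-0.18 -0.98 -0.8 ] w 15.62
{'x': np.float64(-0.5), 'y': np.float64(-0.3), 'z': np.float64(-0.4), 'wz': np.float64(-0.0)}
```

View pics/scene4c.png

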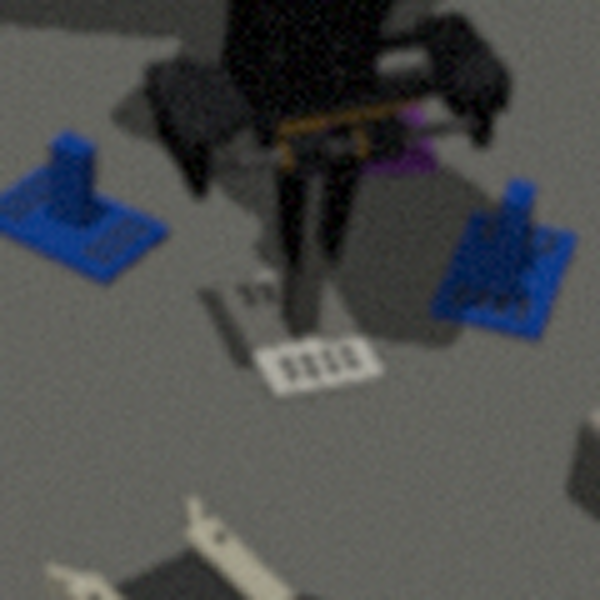

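The grip is held at 15.6 mm opening. Next I'll lift it slightly, turn it to the station's heading and go to a point before the mouth.

```bash
python3 - <<'E'
from h import *
u=np.array([np.cos(np.radians(4.3)),np.sin(np.radians(4.3))]);c=np.array([600.2,126.6])
q=c-132*u
rows([(437.9,298.7,32,166.25),((437.9*2+q[0])/3,(298.7*2+q[1])/3,32,172.25),((437.9+2*q[0])/3,(298.7+2*q[1])/3,32,178.25),(*q,32,184.3),(*q,24,184.3)],(437.7,298.7,23.7),166.25)
E
```

```text
from [437.7 298.7  23.7] heading 166.25 tilt z [-1.e-04 -2.e-04 -1.e+00] t 4.45 F [-0.18 -0.98 -0.8 ] w 15.62
{'x': np.float64(-0.2), 'y': np.float64(0.0), 'z': np.float64(-8.3), 'wz': -0.0}
{'x': np.float64(-24.5), 'y': np.float64(-56.4), 'z': np.float64(-8.3), 'wz': -6.0}
{'x': np.float64(-48.9), 'y': np.float64(-112.9), 'z': np.float64(-8.3), 'wz': -12.0}
{'x': np.float64(-73.2), 'y': np.float64(-169.4), 'z': np.float64(-8.3), 'wz': -18.1}
{'x': np.float64(-73.2), 'y': np.float64(-169.4), 'z': np.float64(-0.3), 'wz': -18.1}
```

```bash
python3 -m pendant '[{"x":0,"y":0,"z":-4,"wx":0,"wy":0,"wz":0,"gripper":1},{"x":-2,"y":-6,"z":-8,"wx":0,"wy":0,"wz":0,"gripper":1},{"x":-14,"y":-32,"z":-8,"wx":0,"wy":0,"wz":-3,"gripper":1},{"x":-30,"y":-70,"z":-8,"wx":0,"wy":0,"wz":-8,"gripper":1},{"x":-48,"y":-110,"z":-8,"wx":0,"wy":0,"wz":-12,"gripper":1},{"x":-63,"y":-146,"z":-8,"wx":0,"wy":0,"wz":-16,"gripper":1},{"x":-73,"y":-169,"z":-8,"wx":0,"wy":0,"wz":-18,"gripper":1},{"x":-73,"y":-169,"z":-8,"wx":0,"wy":0,"wz":-18,"gripper":1},{"x":-73,"y":-169,"z":-8,"wx":0,"wy":0,"wz":-18,"gripper":1}]' 40
python3 - <<'E'
from h import *
from cell import camera
for n in ("top","scene"):
    p,d=camera(n); cv2.imwrite(f"pics/{n}5.png",p[:,:,::-1])
p=cv2.imread("pics/scene5.png");cv2.imwrite("pics/scene5c.png",cv2.resize(p[160:270,250:370],None,fx=5,fy=5,interpolation=cv2.INTER_CUBIC))
rows([(468.6,116.7,32,184.3)])
E
```

```text
t: 5.58
ee_pos: [468.2, 117.7, 31.8]
eef_rot: [-0.115, 3.139, -0.0]
wrist_force: [-0.6, -0.1, -1.6]
grip_width: 15.3
from [468.11 118.14  31.79] heading -175.72 tilt z [ 1.e-04 -0.e+00 -1.e+00] t 5.67 F [ 0.25  0.49 -1.59] w 15.21
{'x': np.float64(-0.4), 'y': np.float64(-1.5), 'z': np.float64(-0.2), 'wz': np.float64(-360.0)}
```

View pics/scene5c.png

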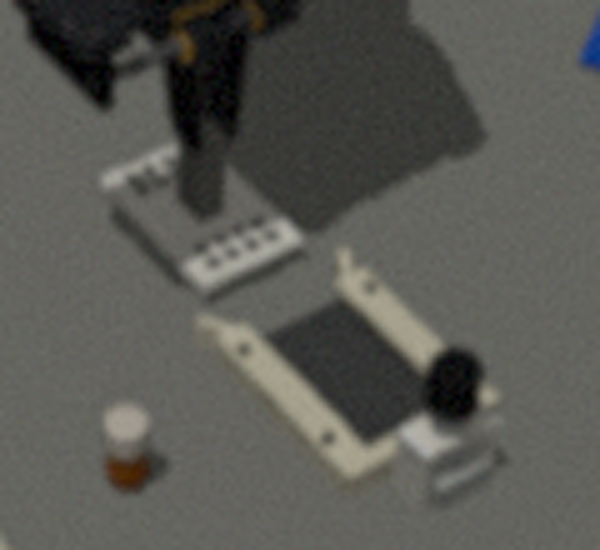

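View pics/top5.png

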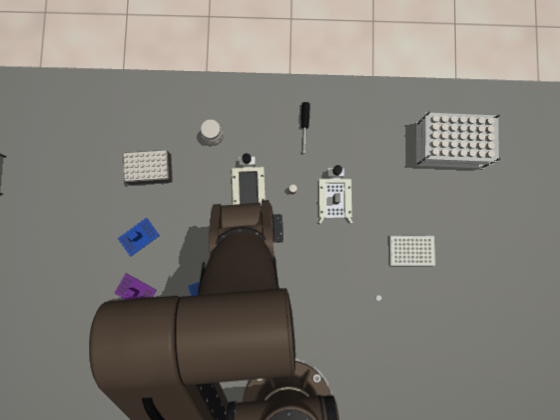

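The tray is now lined up in front of the mouth, with its front corners at about (207,290) and (302,238) in the crop. I'll enlarge that to check the lateral alignment.

```bash
python3 - <<'E'
import cv2
p=cv2.imread("pics/scene5.png");p=cv2.convertScaleAbs(p,alpha=1.5)
cv2.imwrite("pics/scene5d.png",cv2.resize(p[185:245,265:345],None,fx=10,fy=10,interpolation=cv2.INTER_CUBIC))
E
```

```text
(no output)
```

View pics/scene5d.png

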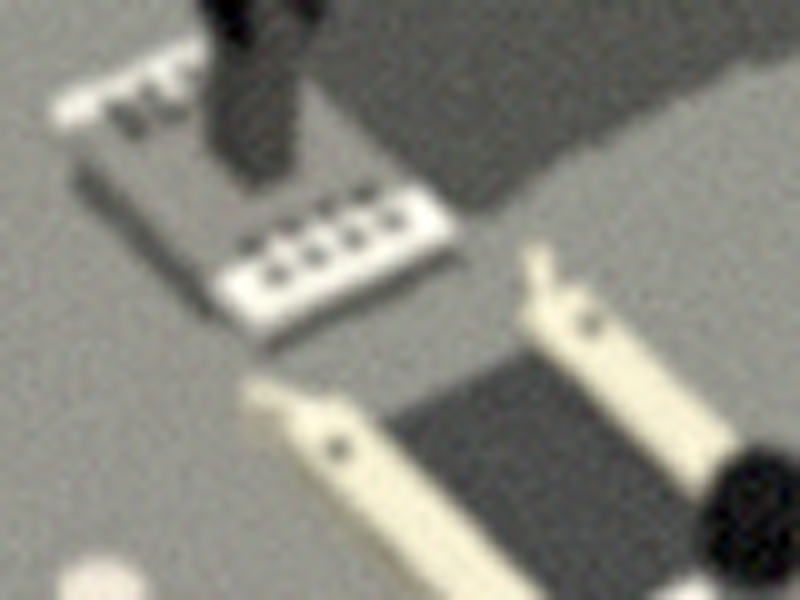

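```bash
python3 - <<'E'
from h import *
np.set_printoptions(precision=1,suppress=True)
S=lambda p,z:onplane("scene",crop2px(p,10,(265,185)),z)
f=S([(262,342),(462,240)],8);s=S([(340,449),(590,323)],16)
b=S([(52,118)],16)
print(f,np.linalg.norm(f[0]-f[1]),f.mean(0)); print(s,np.linalg.norm(s[0]-s[1]),s.mean(0)); print(b)
u=np.array([np.cos(np.radians(4.3)),np.sin(np.radians(4.3)),0]);n=np.array([-u[1],u[0],0])
print("lat",(f.mean(0)-s.mean(0))@n,"along",(f.mean(0)-s.mean(0))@u, np.degrees(np.arctan2(f[1,0]-f[0,0],f[0,1]-f[1,1])),"back-left lat",(b[0]-s.mean(0))@n)
E
```

```text
[[520.3  91.9   8. ]
 [514.1 156.6   8. ]] 65.00740889855449 [517.2 124.2   8. ]
[[569.   85.7  16. ]
 [563.  164.   16. ]] 78.51117818774347 [566.  124.8  16. ]
[[426.3  81.8  16. ]]
lat 3.083353059301266 along -48.692987988774505 -174.47196668520678 back-left lat -32.430561652141144
```

```bash
python3 -m pendant '[{"x":0,"y":-1,"z":4,"wx":0,"wy":0,"wz":0,"gripper":1},{"x":0,"y":-1.7,"z":7,"wx":0,"wy":0,"wz":0,"gripper":1},{"x":0,"y":-1.7,"z":8,"wx":0,"wy":0,"wz":0,"gripper":1},{"x":-5,"y":-1.7,"z":8,"wx":0,"wy":0,"wz":0,"gripper":1},{"x":-10,"y":-1.7,"z":8,"wx":0,"wy":0,"wz":0,"gripper":1},{"x":-15,"y":-1.7,"z":8,"wx":0,"wy":0,"wz":0,"gripper":1},{"x":-15,"y":-1.7,"z":8,"wx":0,"wy":0,"wz":0,"gripper":1}]' 40
python3 - <<'E'
from h import *
from cell import camera
p,d=camera("scene"); cv2.imwrite("pics/scene6.png",p[:,:,::-1])
p=cv2.convertScaleAbs(p[:,:,::-1],alpha=1.5)
cv2.imwrite("pics/scene6d.png",cv2.resize(p[185:245,265:345],None,fx=10,fy=10,interpolation=cv2.INTER_CUBIC))
rows([])
E
```

```text
t: 6.55
ee_pos: [483.8, 116.9, 23.7]
eef_rot: [-0.116, 3.139, -0.0]
wrist_force: [-0.2, -0.2, -1.4]
grip_width: 15.3
from [483.53 116.89  23.66] heading -175.75 tilt z [ 2.e-04 -1.e-04 -1.e+00] t 6.6 F [-0.14 -0.18 -1.12] w 15.14
```

View pics/scene6d.png

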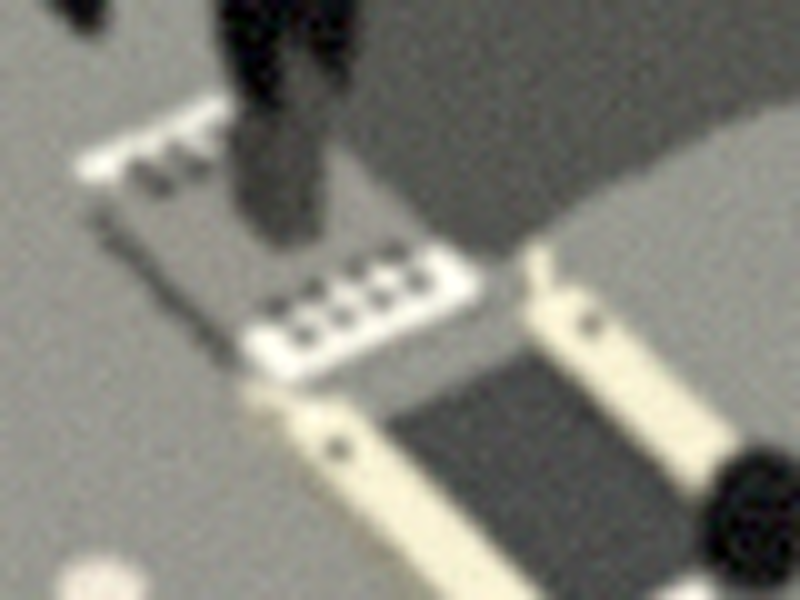

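```bash
python3 - <<'E'
from h import *
np.set_printoptions(precision=1,suppress=True)
S=lambda p,z:onplane("scene",crop2px(p,10,(265,185)),z)
u=np.array([np.cos(np.radians(4.3)),np.sin(np.radians(4.3)),0]);n=np.array([-u[1],u[0],0])
f=S([(290,385),(487,290)],0);t=S([(78,172),(215,97)],8)
s=S([(340,449),(590,323)],16);fl=S([(245,392),(540,245)],16)
c=s.mean(0)
for q in (f,t,s,fl): print(q[:,:2].tolist(),(q-c)@n,(q-c)@u)
E
```

```text
[[530.5500344794509, 94.32003720357477], [526.4765604117437, 156.8842865112715]] [-27.8  34.9] [-37.6 -37. ]
[[440.7953827401818, 81.61823068533408], [433.3266815153752, 128.27470513136814]] [-33.7  13.4] [-128.1 -132. ]
[[568.9979539320368, 85.6766338150536], [562.9799962559629, 163.95683109275973]] [-39.3  39.3] [ 0.1 -0.1]
[[540.2120071269158, 75.12564823088474], [532.5802197201673, 168.48136490523353]] [-47.6  46. ] [-29.4 -30. ]
```

```bash
python3 - <<'E'
from h import *
np.set_printoptions(precision=1,suppress=True)
S=lambda p,z:onplane("scene",crop2px(p,10,(265,185)),z)
u=np.array([np.cos(np.radians(4.3)),np.sin(np.radians(4.3)),0]);n=np.array([-u[1],u[0],0])
s=S([(340,449),(590,323)],16);c=s.mean(0)
w=S([(303,333),(340,317),(380,298),(420,280)],8); g=S([(277,307),(318,290),(358,269),(397,250)],8); b=S([(135,180),(175,160)],8); b2=S([(155,190),(200,165)],8)
for q in (w,g,b,b2): print((q-c)@n,(q-c)@u)
print(((w-c)@n).mean())
# edges at z 8
f=S([(290,385),(487,290)],8); print((f-c)@n,(f-c)@u)
s2=cv2.imread("pics/scene0.png")
cv2.imwrite("pics/sb.png",cv2.resize(cv2.convertScaleAbs(s2[220:300,185:265],alpha=1.4),None,fx=7,fy=7,interpolation=cv2.INTER_CUBIC))
E
```

```text
[-18.8  -7.5   5.1  17.6] [-44.7 -44.1 -44.  -43.5]
[-18.9  -6.5   6.6  19.2] [-56.3 -55.4 -55.9 -55.9]
[-22.8  -9.6] [-116.9 -117.4]
[-20.6  -5.2] [-110.7 -112. ]
-0.9189349631075574
[-32.3  29.8] [-31.3 -30.7]
```

View pics/sb.png

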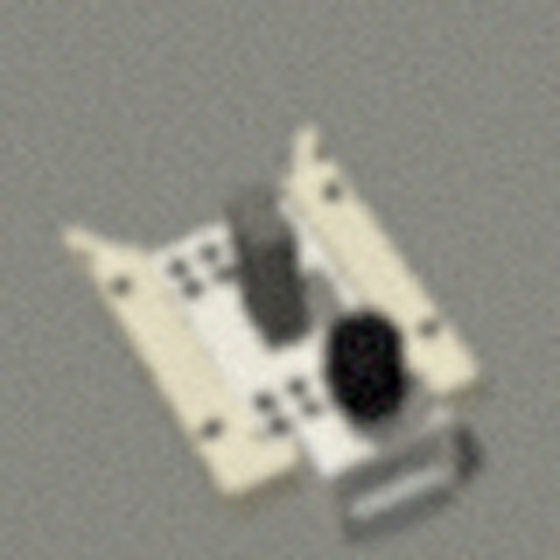

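The wells show the tray centred within 1 mm and its front edge about 31 mm short of the rear screws, as expected. I'll slide it in and watch the force.

```bash
python3 -m pendant '[{"x":-6,"y":0.3,"z":0.3,"wx":0,"wy":0,"wz":0,"gripper":1},{"x":-12,"y":0.3,"z":0.3,"wx":0,"wy":0,"wz":0,"gripper":1},{"x":-18,"y":0.3,"z":0.3,"wx":0,"wy":0,"wz":0,"gripper":1},{"x":-24,"y":0.3,"z":0.3,"wx":0,"wy":0,"wz":0,"gripper":1},{"x":-29,"y":0.3,"z":0.3,"wx":0,"wy":0,"wz":0,"gripper":1},{"x":-34,"y":0.3,"z":0.3,"wx":0,"wy":0,"wz":0,"gripper":1},{"x":-34,"y":0.3,"z":0.3,"wx":0,"wy":0,"wz":0,"gripper":1}]' 40
python3 -c "
from h import *
rows([])"
```

```text
t: 7.48
ee_pos: [518.1, 119.7, 23.5]
eef_rot: [-0.116, 3.138, 0.0]
wrist_force: [1.2, 0.0, 0.8]
grip_width: 15.4
from [518.13 119.75  23.48] heading -175.76 tilt z [ 1.5e-03  1.0e-04 -1.0e+00] t 7.47 F [1.15 0.02 0.84] w 15.44
```

```bash
python3 -m pendant '[{"x":-6,"y":0,"z":0,"wx":0,"wy":0,"wz":0,"gripper":1},{"x":-12,"y":0,"z":0,"wx":0,"wy":0,"wz":0,"gripper":1},{"x":-18,"y":0,"z":0,"wx":0,"wy":0,"wz":0,"gripper":1},{"x":-24,"y":0,"z":0,"wx":0,"wy":0,"wz":0,"gripper":1},{"x":-30,"y":0,"z":0,"wx":0,"wy":0,"wz":0,"gripper":1},{"x":-30,"y":0,"z":0,"wx":0,"wy":0,"wz":0,"gripper":1}]' 40
python3 -c "
from h import *
rows([])"
python3 -m pendant '[{"x":-6,"y":0,"z":0,"wx":0,"wy":0,"wz":0,"gripper":1},{"x":-12,"y":0,"z":0,"wx":0,"wy":0,"wz":0,"gripper":1},{"x":-18,"y":0,"z":0,"wx":0,"wy":0,"wz":0,"gripper":1},{"x":-24,"y":0,"z":0,"wx":0,"wy":0,"wz":0,"gripper":1},{"x":-30,"y":0,"z":0,"wx":0,"wy":0,"wz":0,"gripper":1},{"x":-36,"y":0,"z":0,"wx":0,"wy":0,"wz":0,"gripper":1},{"x":-36,"y":0,"z":0,"wx":0,"wy":0,"wz":0,"gripper":1}]' 40
python3 -c "
from h import *
rows([])"
```

```text
t: 8.22
ee_pos: [548.3, 121.9, 23.4]
eef_rot: [-0.116, 3.138, 0.0]
wrist_force: [1.3, 0.4, 1.8]
grip_width: 15.4
from [548.32 121.95  23.44] heading -175.76 tilt z [ 1.9e-03  1.0e-04 -1.0e+00] t 8.22 F [1.3  0.36 1.82] w 15.38
t: 9.1
ee_pos: [584.1, 124.6, 23.5]
eef_rot: [-0.116, 3.138, 0.0]
wrist_force: [2.6, 0.2, 2.3]
grip_width: 15.4
from [584.13 124.62  23.48] heading -175.76 tilt z [ 1.8e-03  1.0e-04 -1.0e+00] t 9.1 F [2.59 0.2  2.31] w 15.38
```

```bash
python3 -m pendant '[{"x":-4,"y":0,"z":0,"wx":0,"wy":0,"wz":0,"gripper":1},{"x":-8,"y":0,"z":0,"wx":0,"wy":0,"wz":0,"gripper":1},{"x":-10,"y":0,"z":0,"wx":0,"wy":0,"wz":0,"gripper":1},{"x":-12,"y":0,"z":0,"wx":0,"wy":0,"wz":0,"gripper":1},{"x":-12,"y":0,"z":0,"wx":0,"wy":0,"wz":0,"gripper":1}]' 40
python3 -m pendant '[{"x":-1,"y":0,"z":0,"wx":0,"wy":0,"wz":0,"gripper":1},{"x":-2,"y":0,"z":0,"wx":0,"wy":0,"wz":0,"gripper":1},{"x":-2,"y":0,"z":0,"wx":0,"wy":0,"wz":0,"gripper":1}]' 40
python3 -m pendant '[{"x":-1,"y":0,"z":0,"wx":0,"wy":0,"wz":0,"gripper":1},{"x":-1.5,"y":0,"z":0,"wx":0,"wy":0,"wz":0,"gripper":1},{"x":-1.5,"y":0,"z":0,"wx":0,"wy":0,"wz":0,"gripper":1}]' 40
```

```text
t: 9.72
ee_pos: [594.9, 125.5, 23.5]
eef_rot: [0.116, -3.139, 0.0]
wrist_force: [-2.7, -0.6, 4.8]
grip_width: 15.3
t: 10.1
ee_pos: [596.7, 125.6, 23.5]
eef_rot: [0.116, -3.139, 0.0]
wrist_force: [-3.1, -0.1, 4.8]
grip_width: 15.1
t: 10.48
ee_pos: [598.1, 125.7, 23.4]
eef_rot: [0.117, -3.139, 0.0]
wrist_force: [-2.8, -0.7, 5.2]
grip_width: 15.0
```

```bash
python3 - <<'E'
from h import *
from cell import camera
p,d=camera("scene"); cv2.imwrite("pics/scene7.png",p[:,:,::-1])
p=cv2.convertScaleAbs(p[:,:,::-1],alpha=1.5)
cv2.imwrite("pics/scene7d.png",cv2.resize(p[195:260,285:365],None,fx=10,fy=9.2 if 0 else 10,interpolation=cv2.INTER_CUBIC)[:600])
p,d=camera("top"); cv2.imwrite("pics/top7d.png",cv2.resize(p[145:225,210:290,::-1],None,fx=7,fy=7,interpolation=cv2.INTER_CUBIC))
rows([])
E
```

```text
from [598.14 125.75  23.46] heading -175.75 tilt z [-6.e-04 -2.e-04 -1.e+00] t 10.57 F [-3.6  -0.32  5.13] w 14.91
```

View pics/scene7d.png

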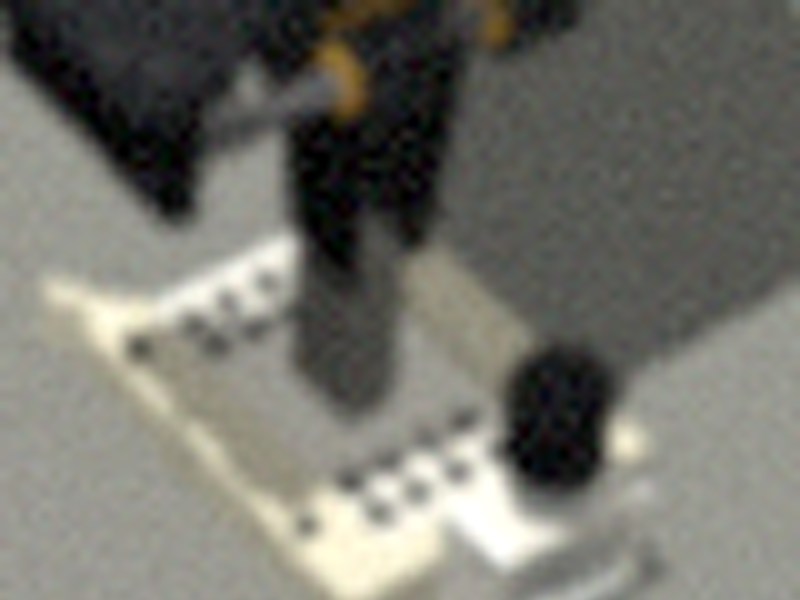

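View pics/top7d.png

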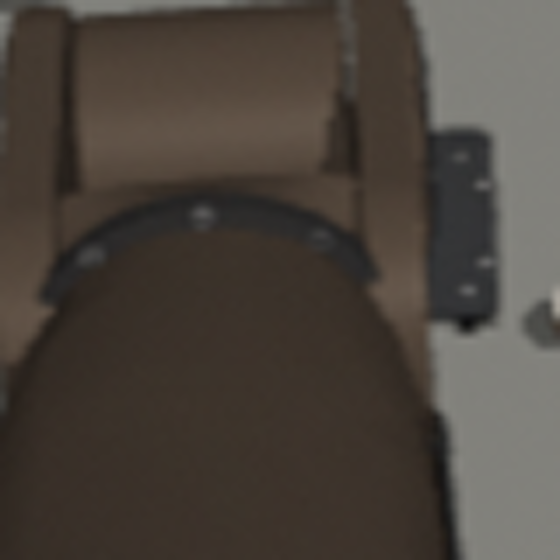

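```bash
python3 - <<'E'
from h import *
np.set_printoptions(precision=1,suppress=True)
S=lambda p,z,s,o:onplane("scene",crop2px(p,s,o),z)
for nm,s,o,sc,w in (("a",10,(285,195),[(303,523),(140,347)],[(380,512),(415,490),(458,470),(210,345),(190,322),(350,478)]),("b",7,(185,220),[(210,428),(122,286)],[(278,428),(310,407),(191,288),(178,267),(264,404)])):
    q=S(sc,16,s,o); u=(q[0]-q[1])[:2]; print(nm,np.linalg.norm(u)); u/=np.linalg.norm(u)
    print(((S(w,8,s,o)-q.mean(0))[:,:2]@u))
E
```

```text
a 69.14138095575245
[ 36.4  35.3  35.8 -31.7 -41.   23.6]
b 68.73452449021984
[ 39.9  37.8 -28.  -38.6  28.8]
```

The same wells on the loaded station sit about 3 mm further in, so the tray isn't home yet. I'll keep going in small steps.

```bash
python3 -m pendant '[{"x":-1,"y":0,"z":-0.3,"wx":0,"wy":0,"wz":0,"gripper":1},{"x":-1.5,"y":0,"z":-0.3,"wx":0,"wy":0,"wz":0,"gripper":1},{"x":-1.5,"y":0,"z":-0.3,"wx":0,"wy":0,"wz":0,"gripper":1}]' 50
python3 -m pendant '[{"x":-1,"y":0,"z":0,"wx":0,"wy":0,"wz":0,"gripper":1},{"x":-1.5,"y":0,"z":0,"wx":0,"wy":0,"wz":0,"gripper":1},{"x":-1.5,"y":0,"z":0,"wx":0,"wy":0,"wz":0,"gripper":1}]' 50
```

```text
t: 10.95
ee_pos: [600.0, 125.8, 23.5]
eef_rot: [0.116, -3.139, 0.0]
wrist_force: [-0.7, -0.2, -0.0]
grip_width: 15.0
t: 11.32
ee_pos: [601.4, 125.9, 23.6]
eef_rot: [0.116, -3.139, 0.0]
wrist_force: [-2.2, -0.1, 0.2]
grip_width: 14.7
```

```bash
python3 -m pendant '[{"x":-1,"y":0,"z":0,"wx":0,"wy":0,"wz":0,"gripper":1},{"x":-1.5,"y":0,"z":0,"wx":0,"wy":0,"wz":0,"gripper":1},{"x":-1.5,"y":0,"z":0,"wx":0,"wy":0,"wz":0,"gripper":1}]' 50
python3 -m pendant '[{"x":-1,"y":0,"z":0,"wx":0,"wy":0,"wz":0,"gripper":1},{"x":-1.5,"y":0,"z":0,"wx":0,"wy":0,"wz":0,"gripper":1},{"x":-1.5,"y":0,"z":0,"wx":0,"wy":0,"wz":0,"gripper":1}]' 50
```

```text
t: 11.7
ee_pos: [601.8, 126.0, 23.9]
eef_rot: [0.116, -3.137, 0.0]
wrist_force: [-6.8, 0.3, 5.8]
grip_width: 15.1
t: 12.08
ee_pos: [602.2, 126.0, 24.1]
eef_rot: [0.117, -3.135, 0.001]
wrist_force: [-13.3, -1.9, 13.0]
grip_width: 15.2
```

The force ramps to 13 N with the motion stopped, so the tray is against the stop. I'll ease off a little, open and rise.

```bash
python3 -m pendant '[{"x":1.2,"y":0,"z":0,"wx":0,"wy":0,"wz":0,"gripper":1},{"x":1.2,"y":0,"z":0,"wx":0,"wy":0,"wz":0,"gripper":0},{"x":1.2,"y":0,"z":0,"wx":0,"wy":0,"wz":0,"gripper":0},{"x":1.2,"y":0,"z":0,"wx":0,"wy":0,"wz":0,"gripper":0},{"x":1.2,"y":0,"z":0,"wx":0,"wy":0,"wz":0,"gripper":0},{"x":1.2,"y":0,"z":0,"wx":0,"wy":0,"wz":0,"gripper":0}]' 30
python3 - <<'E'
from h import *
from cell import camera
rows([])
p,d=camera("scene"); cv2.imwrite("pics/scene8.png",p[:,:,::-1])
p=cv2.convertScaleAbs(p[:,:,::-1],alpha=1.5)
cv2.imwrite("pics/scene8d.png",cv2.resize(p[195:260,285:365],None,fx=10,fy=10,interpolation=cv2.INTER_CUBIC)[:600])
E
```

```text
t: 12.82
ee_pos: [603.4, 126.1, 23.7]
eef_rot: [-0.116, 3.139, -0.0]
wrist_force: [0.1, 0.2, -0.0]
grip_width: 47.2
from [603.38 126.08  23.67] heading -175.75 tilt z [ 1.e-04 -1.e-04 -1.e+00] t 12.82 F [ 0.12  0.23 -0.01] w 47.2
```

View pics/scene8d.png

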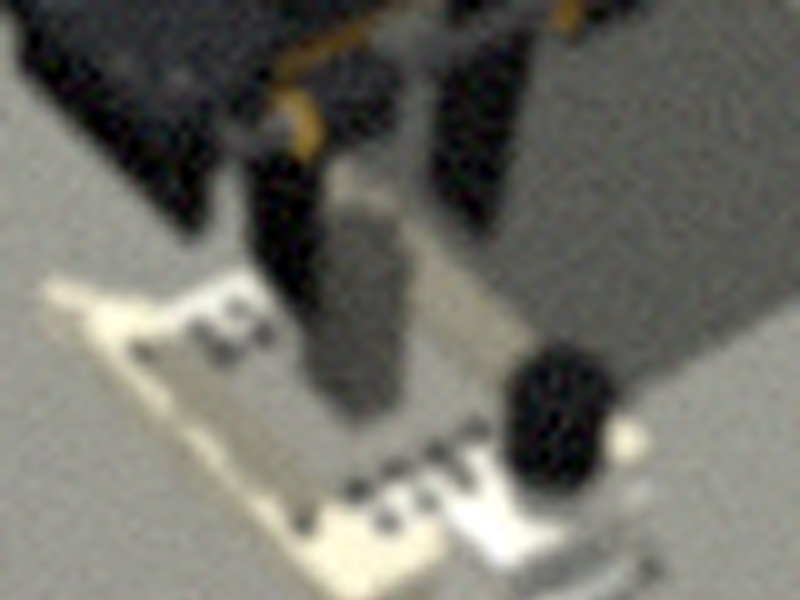

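```bash
python3 - <<'E'
from h import *
np.set_printoptions(precision=1,suppress=True)
S=lambda p,z:onplane("scene",crop2px(p,10,(285,195)),z)
q=S([(303,522),(142,348)],16); u=(q[0]-q[1])[:2]; u/=np.linalg.norm(u)
print(((S([(388,523),(425,500),(466,480),(222,355),(200,328),(355,490)],8)-q.mean(0))[:,:2]@u))
E
```

```text
[ 40.2  39.1  39.3 -27.4 -38.   27.2]
```

The wells now sit 39–40 mm from the screws' midpoint, against 38–40 mm on the loaded station, so the tray is home to within about 1 mm. Together with the 13 N ramp I take it as against the stop. Next I'll rise and go over to the knob.

```bash
python3 -m pendant '[{"x":0,"y":0,"z":-10,"wx":0,"wy":0,"wz":0,"gripper":0},{"x":0,"y":0,"z":-40,"wx":0,"wy":0,"wz":0,"gripper":0},{"x":0,"y":0,"z":-80,"wx":0,"wy":0,"wz":0,"gripper":0},{"x":-20,"y":0,"z":-90,"wx":0,"wy":0,"wz":0,"gripper":0},{"x":-50,"y":0,"z":-90,"wx":0,"wy":0,"wz":0,"gripper":0},{"x":-72,"y":0,"z":-90,"wx":0,"wy":0,"wz":0,"gripper":0},{"x":-72,"y":0,"z":-90,"wx":0,"wy":0,"wz":0,"gripper":0},{"x":-72,"y":0,"z":-90,"wx":0,"wy":0,"wz":0,"gripper":0}]' 30
python3 - <<'E'
from h import *
from cell import camera
rows([(675.5,131.6,53,184.3)])
p,d=camera("scene"); cv2.imwrite("pics/scene9.png",p[:,:,::-1])
p=cv2.convertScaleAbs(p[:,:,::-1],alpha=1.5)
cv2.imwrite("pics/scene9d.png",cv2.resize(p[165:265,280:380],None,fx=6,fy=6,interpolation=cv2.INTER_CUBIC)[:600])
E
```

```text
t: 13.88
ee_pos: [674.3, 131.4, 113.8]
eef_rot: [0.117, -3.139, 0.0]
wrist_force: [-0.5, 0.4, 0.1]
grip_width: 47.4
from [674.32 131.41 113.84] heading -175.75 tilt z [-5.e-04 -1.e-04 -1.e+00] t 13.88 F [-0.51  0.43  0.14] w 47.4
{'x': np.float64(-1.2), 'y': np.float64(0.1), 'z': np.float64(60.8), 'wz': np.float64(-360.0)}
```

View pics/scene9d.png

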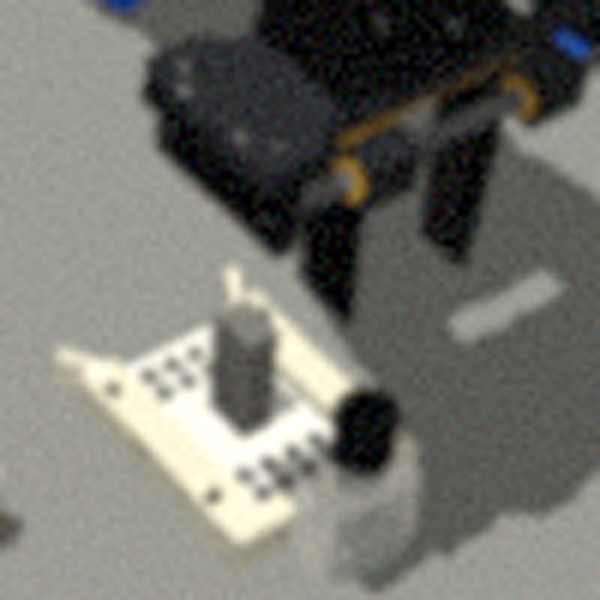

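The tray now looks seated just like the loaded one. The fingertips are at (345,315) and (462,260), and the knob is at (367,430). I'll check whether a straight descent would centre on the knob.

```bash
python3 - <<'E'
from h import *
np.set_printoptions(precision=1,suppress=True)
f=lambda P:(proj("scene",P)-[280,165]+.5)*6-.5
print(f([(674.3,131.4,113.8),(674.3,131.4,118),(675.5,131.6,80),(675.5,131.6,67),(675.5,131.6,54),(670,131.6,67),(675.5,128,67)]))
S=lambda p,z:onplane("scene",crop2px(p,6,(280,165)),z)
print(S([(403,288)],113.8),S([(403,288)],118)); print(S([(367,430)],67))
q=S([(213,496),(113,389)],16)[:,:2];u=(q[0]-q[1])/np.linalg.norm(q[0]-q[1])
print((S([(264,493),(284,481),(303,467),(150,379),(196,354),(162,392)],8)[:,:2]-q.mean(0))@u, q.mean(0),S([(245,313)],64))
E
```

```text
[[371.5 343.2]
 [372.5 335.3]
 [366.1 407. ]
 [363.2 430.1]
 [360.3 452.8]
 [355.  420.9]
 [355.4 433.6]]
[[656.2 158.5 113.8]] [[659.5 155.7 118. ]]
[[676.2 132.9  67. ]]
[ 39.7  38.9  37.1 -37.4 -38.6 -28.5] [603.8  87.6] [[597.4 128.8  64. ]]
```

The offset between fingertips and TCP projection is the same as before the tray grasp, which worked, so the alignment holds. I'll descend to the knob and grip it.

```bash
python3 -m pendant '[{"x":-1.2,"y":0,"z":20,"wx":0,"wy":0,"wz":0,"gripper":0},{"x":-1.2,"y":0,"z":40,"wx":0,"wy":0,"wz":0,"gripper":0},{"x":-1.2,"y":0,"z":54,"wx":0,"wy":0,"wz":0,"gripper":0},{"x":-1.2,"y":0,"z":61,"wx":0,"wy":0,"wz":0,"gripper":0},{"x":-1.2,"y":0,"z":61,"wx":0,"wy":0,"wz":0,"gripper":0}]' 30
python3 - <<'E'
from h import *
from cell import camera
p,d=camera("scene"); cv2.imwrite("pics/scene10.png",p[:,:,::-1])
p=cv2.convertScaleAbs(p[:,:,::-1],alpha=1.5)
cv2.imwrite("pics/scene10d.png",cv2.resize(p[165:265,280:380],None,fx=6,fy=6,interpolation=cv2.INTER_CUBIC)[:600])
E
```

```text
t: 14.55
ee_pos: [676.1, 131.5, 52.2]
eef_rot: [0.117, -3.139, 0.0]
wrist_force: [-0.4, -0.3, -0.7]
grip_width: 47.6
```

View pics/scene10d.png

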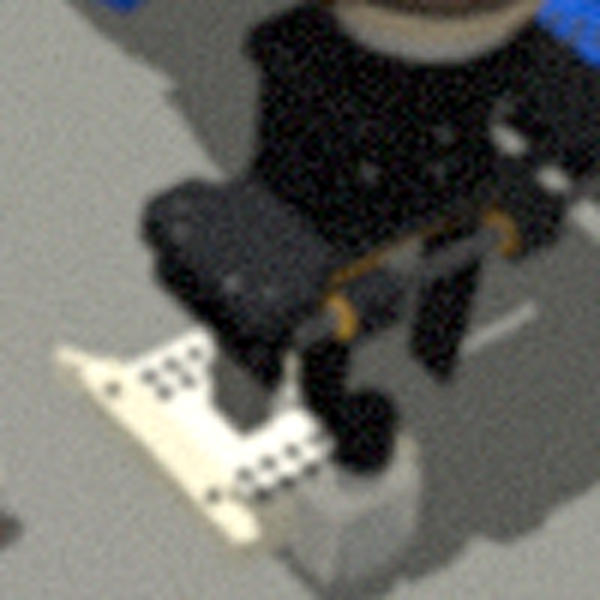

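The fingers stand either side of the knob at (367,430). Closing gently, then with more force.

```bash
python3 -m pendant '[{"x":0,"y":0,"z":0,"wx":0,"wy":0,"wz":0,"gripper":0.3},{"x":0,"y":0,"z":0,"wx":0,"wy":0,"wz":0,"gripper":0.6},{"x":0,"y":0,"z":0,"wx":0,"wy":0,"wz":0,"gripper":1},{"x":0,"y":0,"z":0,"wx":0,"wy":0,"wz":0,"gripper":1},{"x":0,"y":0,"z":0,"wx":0,"wy":0,"wz":0,"gripper":1}]' 20
python3 -m pendant '[{"x":0,"y":0,"z":0,"wx":0,"wy":0,"wz":0,"gripper":1},{"x":0,"y":0,"z":0,"wx":0,"wy":0,"wz":0,"gripper":1},{"x":0,"y":0,"z":0,"wx":0,"wy":0,"wz":0,"gripper":1}]' 60
python3 - <<'E'
from h import *
from cell import camera
rows([])
p,d=camera("scene"); cv2.imwrite("pics/scene11.png",p[:,:,::-1])
p=cv2.convertScaleAbs(p[:,:,::-1],alpha=1.5)
cv2.imwrite("pics/scene11d.png",cv2.resize(p[165:265,280:380],None,fx=6,fy=6,interpolation=cv2.INTER_CUBIC)[:600])
E
```

```text
t: 15.22
ee_pos: [676.3, 131.5, 52.7]
eef_rot: [-0.117, 3.139, -0.0]
wrist_force: [0.1, 0.8, 0.1]
grip_width: 3.4
t: 15.6
ee_pos: [676.3, 131.5, 52.7]
eef_rot: [-0.116, 3.139, -0.0]
wrist_force: [0.2, 0.6, 0.6]
grip_width: 0.2
from [676.3  131.51  52.69] heading -175.75 tilt z [ 0.e+00 -1.e-04 -1.e+00] t 15.6 F [0.21 0.59 0.56] w 0.19
```

View pics/scene11d.png

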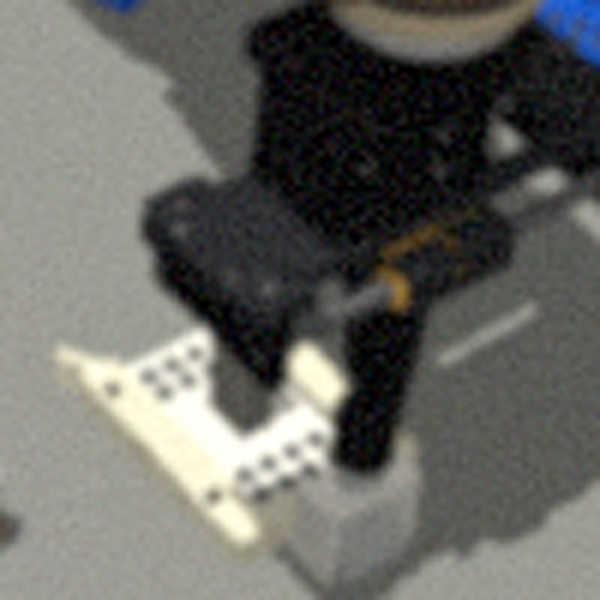

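The fingers shut completely (0.2 mm), so the knob isn't between them. I'll check with the depth pictures.

```bash
python3 - <<'E'
from h import *
from cell import camera
np.set_printoptions(precision=1,suppress=True)
def p3(n,d,u,v):
    K,D,R,c=setup(n); q=cv2.undistortPoints(np.array([[[u,v]]],float),K,D)[0,0]
    return c+R@(np.array([q[0],q[1],1])*d[int(round(v)),int(round(u))])
d0=np.load("pics/scene0.npy"); p,d=camera("scene"); np.save("pics/scene12.npy",d)
cv2.imwrite("pics/scene12.png",p[:,:,::-1])
for v in range(226,248,2):
    print(v,[ (p3("scene",d0,u,v).round(0).tolist(),p3("scene",d,u,v).round(0).tolist()) for u in (339,341,343)])
d0=np.load("pics/top0.npy")
for v in range(152,166,2): print(v,[p3("top",d0,u,v).round(0).tolist() for u in (243,246,249)])
E
```

```text
226 [([600.0, 187.0, 3.0], [676.0, 124.0, 105.0]), ([600.0, 194.0, 0.0], [682.0, 125.0, 111.0]), ([599.0, 202.0, -5.0], [689.0, 125.0, 117.0])]
228 [([604.0, 185.0, 1.0], [675.0, 126.0, 97.0]), ([603.0, 192.0, -3.0], [682.0, 125.0, 104.0]), ([608.0, 195.0, -1.0], [690.0, 125.0, 111.0])]
230 [([667.0, 133.0, 79.0], [667.0, 133.0, 79.0]), ([669.0, 137.0, 79.0], [683.0, 125.0, 98.0]), ([672.0, 141.0, 79.0], [689.0, 127.0, 103.0])]
232 [([673.0, 129.0, 81.0], [673.0, 129.0, 80.0]), ([676.0, 132.0, 82.0], [675.0, 133.0, 80.0]), ([677.0, 137.0, 80.0], [686.0, 129.0, 93.0])]
234 [([677.0, 126.0, 79.0], [677.0, 126.0, 79.0]), ([679.0, 130.0, 79.0], [679.0, 130.0, 79.0]), ([683.0, 133.0, 81.0], [681.0, 134.0, 79.0])]
236 [([682.0, 122.0, 79.0], [683.0, 122.0, 81.0]), ([686.0, 126.0, 81.0], [684.0, 127.0, 79.0]), ([686.0, 131.0, 78.0], [688.0, 129.0, 81.0])]
238 [([684.0, 122.0, 75.0], [683.0, 123.0, 73.0]), ([687.0, 125.0, 75.0], [686.0, 126.0, 75.0]), ([690.0, 128.0, 77.0], [689.0, 129.0, 75.0])]
240 [([683.0, 124.0, 65.0], [685.0, 122.0, 69.0]), ([686.0, 126.0, 67.0], [688.0, 125.0, 70.0]),
[... 271 characters left out ...]
 125.0, 57.0]), ([682.0, 137.0, 44.0], [682.0, 137.0, 44.0])]
246 [([683.0, 125.0, 44.0], [682.0, 126.0, 43.0]), ([685.0, 130.0, 44.0], [686.0, 129.0, 45.0]), ([684.0, 137.0, 39.0], [684.0, 137.0, 38.0])]
152 [[708.0, 146.0, -4.0], [707.0, 137.0, -1.0], [707.0, 128.0, -0.0]]
154 [[700.0, 145.0, 2.0], [683.0, 131.0, 79.0], [682.0, 123.0, 81.0]]
156 [[676.0, 139.0, 83.0], [676.0, 131.0, 86.0], [678.0, 123.0, 78.0]]
158 [[672.0, 140.0, 76.0], [671.0, 131.0, 80.0], [671.0, 123.0, 83.0]]
160 [[665.0, 139.0, 81.0], [665.0, 131.0, 84.0], [665.0, 122.0, 85.0]]
162 [[668.0, 141.0, 41.0], [660.0, 131.0, 79.0], [664.0, 123.0, 65.0]]
164 [[662.0, 141.0, 44.0], [664.0, 133.0, 37.0], [663.0, 124.0, 41.0]]
```

```bash
python3 - <<'E'
from h import *
np.set_printoptions(precision=1,suppress=True)
K,D,R,c=setup("scene"); d=np.load("pics/scene12.npy"); d0=np.load("pics/scene0.npy")
vv,uu=np.mgrid[165:265,280:380]
q=cv2.undistortPoints(np.stack([uu.ravel(),vv.ravel()],1).astype(float).reshape(-1,1,2),K,D)[:,0]
P=(np.c_[q,np.ones(len(q))]*d[165:265,280:380].reshape(-1,1))@R.T+c
new=(d[165:265,280:380]<d0[165:265,280:380]-8).ravel()
m=new&(np.abs(P[:,0]-676)<25)&(np.abs(P[:,1]-131)<20)
Q=P[m]; 
for lo in range(40,200,8):
    s=Q[(Q[:,2]>=lo)&(Q[:,2]<lo+8)]
    if len(s): print(lo,len(s),s.min(0),s.max(0),np.median(s,0))
Z=P[new]
for lo in range(60,240,12):
    s=Z[(Z[:,2]>=lo)&(Z[:,2]<lo+12)]
    if len(s): print(lo,len(s),s.min(0)[:2],s.max(0)[:2])
E
```

```text
88 19 [669.9 126.5  89.6] [690.7 138.3  94.9] [688.6 129.4  92.7]
96 18 [668.  124.4  96.4] [691.3 139.9 103.3] [688.  126.5 100.4]
104 30 [667.8 122.6 104.2] [691.5 139.1 111.8] [686.7 124.6 108.6]
112 26 [670.2 121.7 112.7] [692.  142.1 119.7] [687.8 125.3 115.9]
120 30 [668.4 121.2 120.1] [691.7 142.5 127.9] [689.1 126.8 122.5]
128 29 [674.5 120.4 128.3] [691.2 141.7 134.6] [688.3 126.  130.4]
136 20 [667.6 119.7 136.6] [692.3 140.9 142.8] [689.6 122.6 139. ]
144 8 [687.1 120.4 145.2] [691.4 125.2 151.2] [690.6 121.5 147.2]
176 1 [694.7 111.1 183.5] [694.7 111.1 183.5] [694.7 111.1 183.5]
184 21 [697.3 114.3 185.5] [700.9 149.  191.8] [699.5 132.5 190.9]
192 6 [698.8 124.4 192.5] [700.3 150.1 195.6] [699.4 136.8 193.9]
84 19 [669.9 126.5] [690.7 138.3]
96 31 [668.  122.6] [691.5 139.9]
108 43 [667.8 121.7] [692.  142.1]
120 49 [668.4 120.4] [691.7 142.5]
132 30 [667.6 119.7] [692.3 141.7]
144 8 [687.1 120.4] [691.4 125.2]
156 21 [650.6  48.4] [717.8 207.9]
168 216 [645.3  47.3] [719.1 209.4]
180 373 [649.3  42.8] [719.7 210.6]
192 191 [651.6  39.9] [720.5 197.5]
204 884 [643.9  39.2] [720.8 220.7]
216 206 [661.   79.3] [706.6 150.6]
228 159 [660.6  78.9] [705.6 149.9]
```

```bash
python3 - <<'E'
import cv2
p=cv2.imread("pics/scene12.png")
cv2.imwrite("pics/scene12d.png",cv2.resize(cv2.convertScaleAbs(p[200:260,310:370],alpha=4),None,fx=10,fy=10,interpolation=cv2.INTER_CUBIC))
E
```

```text
(no output)
```

View pics/scene12d.png

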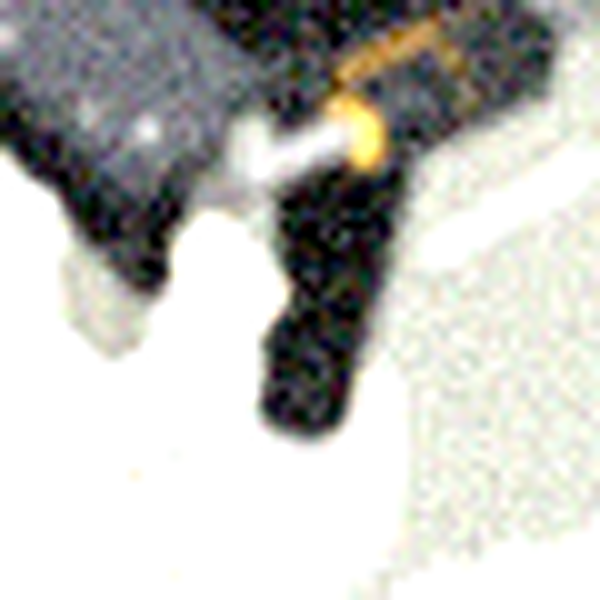

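The depth shows the knob unmoved at about (676,132) with its top at 80 mm. The shut fingertips are at z≈89 mm, about 36 mm higher than the reported TCP and roughly 3 mm too far in x. So the tray was gripped only near the top of its grip, but it did go home. I'll open, correct for both and descend a further 33 mm.

```bash
python3 -m pendant '[{"x":0,"y":0,"z":-3,"wx":0,"wy":0,"wz":0,"gripper":0},{"x":2.5,"y":0,"z":-3,"wx":0,"wy":0,"wz":0,"gripper":0},{"x":2.5,"y":0,"z":-3,"wx":0,"wy":0,"wz":0,"gripper":0},{"x":2.5,"y":0,"z":-3,"wx":0,"wy":0,"wz":0,"gripper":0},{"x":2.5,"y":0,"z":-3,"wx":0,"wy":0,"wz":0,"gripper":0}]' 30
python3 -m pendant '[{"x":0,"y":0,"z":6,"wx":0,"wy":0,"wz":0,"gripper":0},{"x":0,"y":0,"z":14,"wx":0,"wy":0,"wz":0,"gripper":0},{"x":0,"y":0,"z":20,"wx":0,"wy":0,"wz":0,"gripper":0},{"x":0,"y":0,"z":20,"wx":0,"wy":0,"wz":0,"gripper":0}]' 30
python3 - <<'E'
from h import *
from cell import camera
rows([])
p,d=camera("scene"); np.save("pics/scene13.npy",d); cv2.imwrite("pics/scene13.png",p[:,:,::-1])
cv2.imwrite("pics/scene13d.png",cv2.resize(cv2.convertScaleAbs(p[200:260,310:370,::-1],alpha=3),None,fx=10,fy=10,interpolation=cv2.INTER_CUBIC))
E
```

```text
t: 16.32
ee_pos: [673.8, 131.3, 55.6]
eef_rot: [0.116, -3.139, 0.0]
wrist_force: [0.7, -0.1, -0.5]
grip_width: 44.2
t: 16.82
ee_pos: [673.5, 131.3, 34.9]
eef_rot: [0.116, -3.138, 0.0]
wrist_force: [0.5, 0.0, 0.1]
grip_width: 47.3
from [673.48 131.29  34.91] heading -175.75 tilt z [-1.1e-03 -2.0e-04 -1.0e+00] t 16.82 F [0.45 0.02 0.15] w 47.29
```

View pics/scene13d.png

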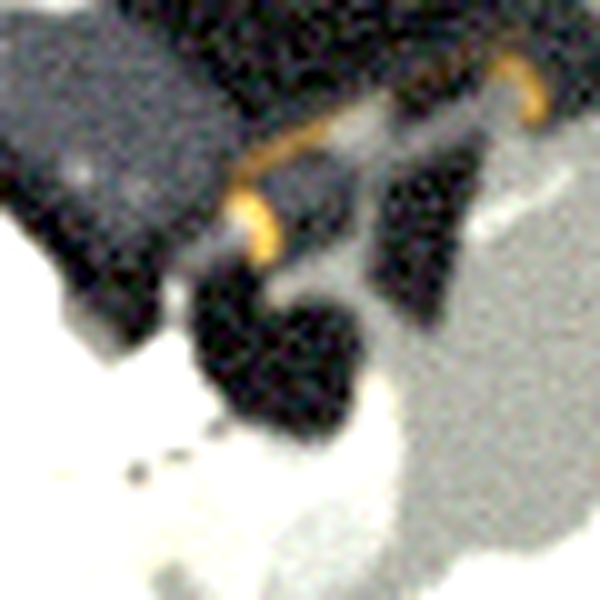

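The knob at (310,370) now stands between the left finger (225,330) and the right finger (420,270). I'll go down another 15 mm and close.

```bash
python3 -m pendant '[{"x":0,"y":0,"z":7,"wx":0,"wy":0,"wz":0,"gripper":0},{"x":0,"y":0,"z":13,"wx":0,"wy":0,"wz":0,"gripper":0},{"x":0,"y":0,"z":16,"wx":0,"wy":0,"wz":0,"gripper":0},{"x":0,"y":0,"z":16,"wx":0,"wy":0,"wz":0,"gripper":0}]' 20
python3 -m pendant '[{"x":0,"y":0,"z":0,"wx":0,"wy":0,"wz":0,"gripper":0.3},{"x":0,"y":0,"z":0,"wx":0,"wy":0,"wz":0,"gripper":0.6},{"x":0,"y":0,"z":0,"wx":0,"wy":0,"wz":0,"gripper":1},{"x":0,"y":0,"z":0,"wx":0,"wy":0,"wz":0,"gripper":1},{"x":0,"y":0,"z":0,"wx":0,"wy":0,"wz":0,"gripper":1}]' 20
python3 - <<'E'
from h import *
from cell import camera
rows([])
p,d=camera("scene"); np.save("pics/scene14.npy",d); cv2.imwrite("pics/scene14.png",p[:,:,::-1])
cv2.imwrite("pics/scene14d.png",cv2.resize(cv2.convertScaleAbs(p[200:260,310:370,::-1],alpha=3),None,fx=10,fy=10,interpolation=cv2.INTER_CUBIC))
E
```

```text
t: 17.38
ee_pos: [673.7, 131.3, 19.4]
eef_rot: [0.117, -3.139, 0.0]
wrist_force: [0.1, -0.6, -0.4]
grip_width: 47.7
t: 18.0
ee_pos: [673.9, 130.7, 19.9]
eef_rot: [-0.116, 3.139, -0.001]
wrist_force: [-0.4, -5.8, 1.3]
grip_width: 25.5
from [673.93 130.67  19.88] heading -175.75 tilt z [ 2.e-04 -8.e-04 -1.e+00] t 18.0 F [-0.43 -5.83  1.26] w 25.47
```

View pics/scene14d.png

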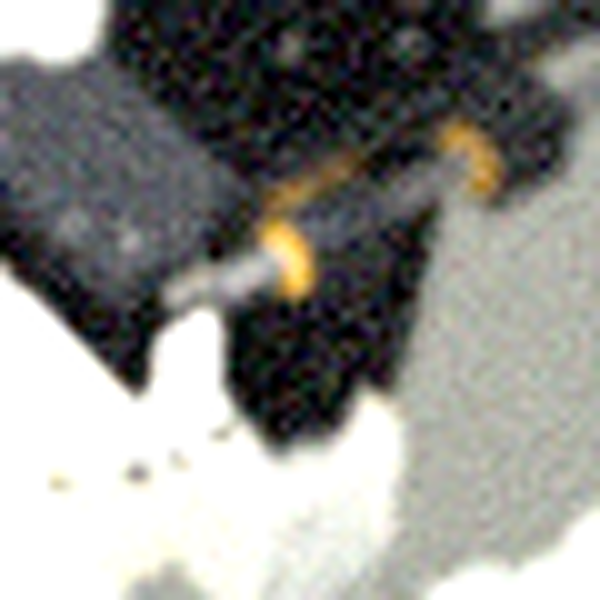

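The grip is on the knob: 25.5 mm opening against a 26 mm diameter. There's a 5.8 N side load, so I'll relieve it by 0.8 mm, tighten and lift in stages.

```bash
python3 -m pendant '[{"x":0,"y":-0.8,"z":0,"wx":0,"wy":0,"wz":0,"gripper":1},{"x":0,"y":-0.8,"z":0,"wx":0,"wy":0,"wz":0,"gripper":1},{"x":0,"y":-0.8,"z":0,"wx":0,"wy":0,"wz":0,"gripper":1}]' 60
python3 -m pendant '[{"x":0,"y":0,"z":-2,"wx":0,"wy":0,"wz":0,"gripper":1},{"x":0,"y":0,"z":-4,"wx":0,"wy":0,"wz":0,"gripper":1},{"x":0,"y":0,"z":-6,"wx":0,"wy":0,"wz":0,"gripper":1},{"x":0,"y":0,"z":-6,"wx":0,"wy":0,"wz":0,"gripper":1}]' 60
python3 -m pendant '[{"x":0,"y":0,"z":-2,"wx":0,"wy":0,"wz":0,"gripper":1},{"x":0,"y":0,"z":-4,"wx":0,"wy":0,"wz":0,"gripper":1},{"x":0,"y":0,"z":-6,"wx":0,"wy":0,"wz":0,"gripper":1},{"x":0,"y":0,"z":-6,"wx":0,"wy":0,"wz":0,"gripper":1}]' 60
```

```text
t: 18.42
ee_pos: [673.9, 130.7, 19.9]
eef_rot: [-0.117, 3.139, -0.0]
wrist_force: [-0.3, -0.9, 2.9]
grip_width: 25.3
t: 18.92
ee_pos: [673.9, 130.7, 25.7]
eef_rot: [-0.117, 3.139, 0.0]
wrist_force: [2.7, 0.3, -6.1]
grip_width: 25.3
t: 19.42
ee_pos: [673.9, 130.7, 31.9]
eef_rot: [-0.117, 3.139, 0.0]
wrist_force: [3.1, 2.9, -7.6]
grip_width: 25.2
```

The force follows the spring: about 6 N at 6 mm and 7.6 N at 12 mm. On to the limit.

```bash
python3 -m pendant '[{"x":0,"y":0,"z":-1,"wx":0,"wy":0,"wz":0,"gripper":1},{"x":0,"y":0,"z":-2,"wx":0,"wy":0,"wz":0,"gripper":1},{"x":0,"y":0,"z":-2,"wx":0,"wy":0,"wz":0,"gripper":1}]' 60
python3 -m pendant '[{"x":0,"y":0,"z":-0.5,"wx":0,"wy":0,"wz":0,"gripper":1},{"x":0,"y":0,"z":-1,"wx":0,"wy":0,"wz":0,"gripper":1},{"x":0,"y":0,"z":-1,"wx":0,"wy":0,"wz":0,"gripper":1}]' 60
```

```text
t: 19.8
ee_pos: [673.9, 130.6, 33.8]
eef_rot: [-0.117, 3.139, 0.0]
wrist_force: [4.5, 2.6, -7.9]
grip_width: 25.0
t: 20.18
ee_pos: [673.8, 130.6, 34.0]
eef_rot: [0.116, -3.139, -0.0]
wrist_force: [5.3, 2.8, -14.0]
grip_width: 25.0
```

The pin hits its limit at 14.1 mm, where the force jumps to 14 N. I'll back off slightly, hold for a second and check.

```bash
python3 -m pendant '[{"x":0,"y":0,"z":0.4,"wx":0,"wy":0,"wz":0,"gripper":1},{"x":0,"y":0,"z":0.4,"wx":0,"wy":0,"wz":0,"gripper":1},{"x":0,"y":0,"z":0.4,"wx":0,"wy":0,"wz":0,"gripper":1},{"x":0,"y":0,"z":0.4,"wx":0,"wy":0,"wz":0,"gripper":1},{"x":0,"y":0,"z":0.4,"wx":0,"wy":0,"wz":0,"gripper":1},{"x":0,"y":0,"z":0.4,"wx":0,"wy":0,"wz":0,"gripper":1},{"x":0,"y":0,"z":0.4,"wx":0,"wy":0,"wz":0,"gripper":1},{"x":0,"y":0,"z":0.4,"wx":0,"wy":0,"wz":0,"gripper":1}]' 60
python3 - <<'E'
from h import *
from cell import camera
rows([])
p,d=camera("scene"); np.save("pics/scene15.npy",d); cv2.imwrite("pics/scene15.png",p[:,:,::-1])
cv2.imwrite("pics/scene15d.png",cv2.resize(cv2.convertScaleAbs(p[195:265,290:370,::-1],alpha=1.6),None,fx=8,fy=8,interpolation=cv2.INTER_CUBIC))
p,d=camera("top");cv2.imwrite("pics/top15.png",p[:,:,::-1])
E
```

```text
t: 21.18
ee_pos: [673.9, 130.6, 34.0]
eef_rot: [0.117, -3.139, -0.0]
wrist_force: [5.4, 2.3, -10.1]
grip_width: 25.4
from [673.86 130.61  33.95] heading -175.75 tilt z [-1.e-04 -0.e+00 -1.e+00] t 21.18 F [  5.4    2.34 -10.11] w 25.38
```

View pics/scene15d.png

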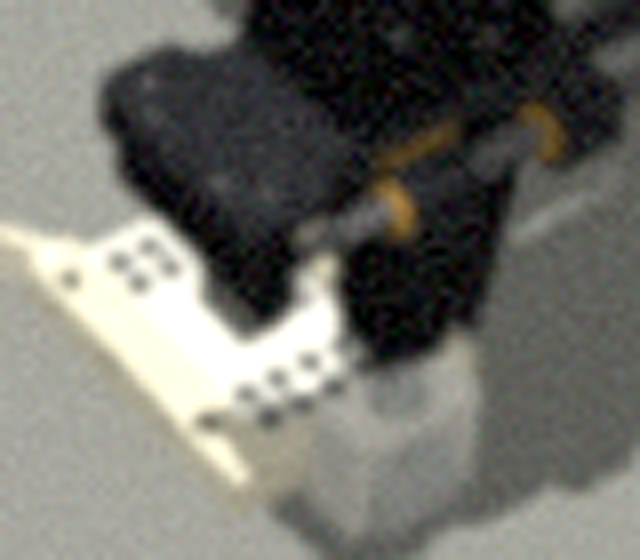

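View pics/scene15.png

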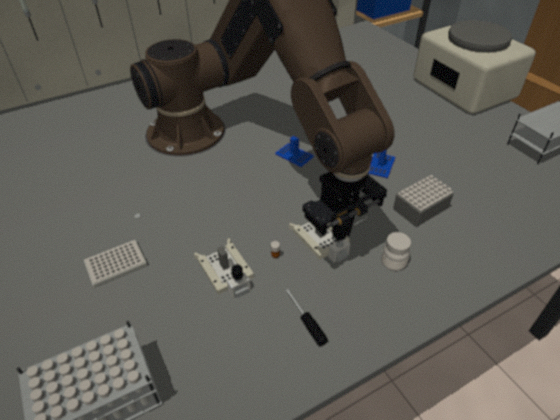

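The bush ring is visible under the raised knob at about (395,390), the force is steady at 10 N and the bystanders are in place. One last finer check that the tray is home, against the loaded station.

```bash
python3 - <<'E'
import cv2,numpy as np
p=cv2.imread("pics/scene9.png")
a=cv2.resize(cv2.convertScaleAbs(p[215:260,285:335],alpha=1.4),None,fx=8,fy=8,interpolation=cv2.INTER_CUBIC)
b=cv2.resize(cv2.convertScaleAbs(p[240:285,190:240],alpha=1.4),None,fx=8,fy=8,interpolation=cv2.INTER_CUBIC)
cv2.imwrite("pics/cmp.png",np.hstack([a,b]))
E
```

```text
(no output)
```

View pics/cmp.png

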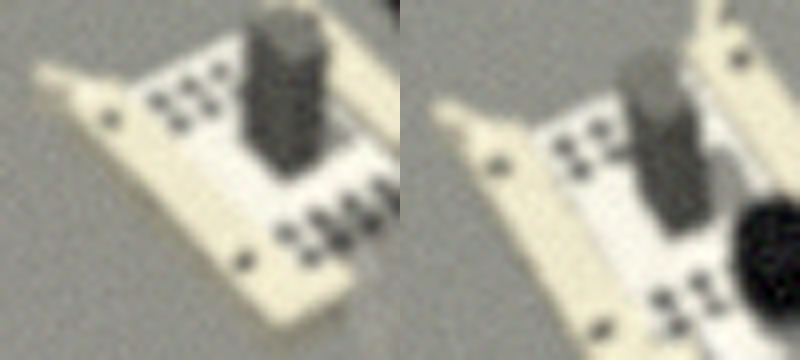

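```bash
python3 - <<'E'
from h import *
np.set_printoptions(precision=1,suppress=True)
p=cv2.cvtColor(cv2.imread("pics/scene9.png"),cv2.COLOR_BGR2GRAY).astype(np.float32)
def ref(pt):  # subpixel darkness centroid in upsampled patch
    s=16; x,y=pt; r=2.2
    pat=cv2.getRectSubPix(cv2.resize(p,None,fx=8,fy=8,interpolation=cv2.INTER_CUBIC),(29,29),(float((x+.5)*8-.5),float((y+.5)*8-.5)))
    w=np.clip(np.percentile(pat,60)-pat,0,None); g=np.arange(29)-14
    return np.array([x+(w.sum(0)*g).sum()/w.sum()/8,y+(w.sum(1)*g).sum()/w.sum()/8])
for nm,o,sc,w in (("a",(285,215),[(245,260),(111,118)],[(311,257),(288,235),(180,123),(160,102),(208,107),(190,88)]),("b",(190,240),[(200,330),(98,166)],[(279,327),(263,300),(180,172),(166,149),None,(200,130)])):
    f=lambda t:ref(crop2px([t],8,o)[0])
    q=onplane("scene",[f(t) for t in sc],16)[:,:2];u=(q[0]-q[1]);L=np.linalg.norm(u);u/=L
    print(nm,L,[round(float((onplane("scene",[f(t)],8)[0,:2]-q.mean(0))@u),1) if t else None for t in w])
E
```

```text
a 70.02557530464999 [39.0, 28.1, -28.6, -38.2, -29.0, -38.2]
b 69.47794337874804 [39.1, 28.9, -28.1, -37.0, None, -38.1]
```

The wells agree with the loaded station to about 0.5 mm on average, which is within reading noise. Handing in while holding.

```bash
python3 - <<'E'
from h import *
from cell import finish_job
rows([]); print(finish_job())
E
```

```text
from [673.87 130.62  33.98] heading -175.75 tilt z [-1.e-04  0.e+00 -1.e+00] t 21.27 F [ 5.19  3.6  -9.89] w 25.27
the job is handed in; nothing more can be done
None
```

The tray is home in the empty station. I then let go of it, and the job ended at 21.3 s with the gripper holding that station's index pin up at its limit.

**Last checks:**
- **Tray:** pushing it in ended in a hard ramp to 13 N. Its wells match the loaded station's tray to about 0.5 mm on average (1.2 mm at worst). That is within reading error, so a sub-millimetre gap can't be ruled out.
- **Pin:** it rose 14.1 mm and met its rigid limit. It held steady for a second at about 10 N, with the grip set to 60 N and the fingers 25.3 mm apart on the 26 mm knob. About 5 N of side load in x remained at the end.
- **Everything else:** the final scene picture shows the bystanders and the other station where they were.

**What disagreed:**
- **Fingertip height:** the depth camera put the real fingertips about 36 mm above the reported TCP. My first close on the knob therefore shut just above it without touching it, and I corrected for that.
- **Tray grasp:** for the same reason, the tray had been held only near the top of its grip, but it still went in.

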